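# Refill the laundry-sheet dispenser on the folding counter

## Robot

A 6-joint arm with a two-finger parallel gripper is mounted at the origin on the work surface. World frame = base frame: x ahead of the robot, y to its left, z up, the work surface at z = 0. Lengths are in m, angles in rad, forces in N, time in s.
With the tool pointing down it reaches from about 0.35 to 0.85 m from the base axis. Payload 8.1 kg.
Tool frame: the origin (TCP) lies midway between the tips of the shut fingers; the grasp point (between the pads) lies 19 mm behind it; z points along the fingers, y is the line along which they close (so a half turn about z gives the same grasp; the last joint's range is limited). The gripper opens to 93 mm and grips with 3 to 60 N. Pads are 15 mm wide; open, the fingers measure 128 mm over their backs; the gripper's body (75 mm by 188 mm) begins 65 mm behind the grasp point.
Start: joints at [1.181, 0.13, 1.488, -0, 1.523, -0.085], TCP at [0.18, 0.572, 0.185] pointing down, gripper open.
Joint ranges: [-2.96, 2.96], [-0.89, 2.26], [0.02, 2.5], [-1.34, 4.48], [0, 2.73], [-2.66, 2.66]. Speed limits (rad/s): [2.39, 2.39, 2.79, 3.14, 3.14, 3.14].

## Interface

Orientations are given as a rotation vector (axis times angle).
In Python, from plant import robot, cams gives the robot as it stands. The module is installed in compiled form; this text tells all that it offers.
- The arm moves only by the tool play_rows, never from a script. Its arguments are lists of equal length, an entry for each row: "slide": the shift along the tool's x, y, z scaled (see below), a list of three; "twist": the turn, a rotation vector about the tool's x, y, z scaled (see below), a list of three. A call has exactly 8 rows; each row shifts and turns the commanded pose from where the row before left it, along the tool's axes as they then stand; what a row does not reach is not made up. The controller multiplies each number of a shift by 25 cm and each number of a turn by 60 degrees. A row lasts 1/10 s, in which the tool goes at most 50 mm and 8.59 degrees, less where a joint would pass 70% of its speed; a pose out of reach is approached as far as the arm can. A call with a number of a shift or a turn outside -1 to 1 is refused whole. A call with a gripper value outside its range is refused whole. "fingers" is the closure, from -1 (fully open) to 1 (shut), set as the call begins (left out, the last holds). The fingers move at their own pace and stop on an object; "force" is the grip in N (left out, the last holds). Time passes only in rows, so rows that do not move let the fingers close, or fill a call up. It gives the time, the measured TCP pose, the force, the opening and the grip force at its end, in the units of the state.
- robot.read_state(): the state, without advancing time (a new reading comes with each control period).
- cams.read_camera(name): name is "scene" or "top"; returns (picture, depth): 480x640x3 uint8, red, green, blue; 480x640 float32, m along the optical axis (not along the pixel's ray), 0 where there is no reading.
- cams.get_calibration(name): a dict with "fx", "fy", "cx", "cy" (pixels), "world_from_camera" (4x4, takes a point from camera to world coordinates). Camera axes: x right, y down, z forward; pixel columns grow to the right and rows downward; lengths in m; the calibration is good to about 2 mm. A picture is of the moment at which its call begins. get_calibration takes no time and is no camera call.
- robot.close_job(): hands the job in; it is judged then, once.
The state is a dict: "t": time; "q": joint angles; "dq": joint speeds; "joint_torque": joint torques, N m; "tool_pos": TCP position; "orientation": TCP orientation; "force": force on the tool from outside, world axes, zero at the start; "wrist_torque": the same for the moment, N m; "opening": finger opening in m; "gripper_force": force on a finger pad.
Only numpy, scipy, OpenCV 4.12 (cv2) and the standard library are available. Lean on these libraries where they do the work, as an engineer would, in place of code of your own. Each camera call takes 0.05 s, during which the arm holds its last target. There are 200 camera calls.

## Task

Refill the sloping dispenser: lift its red-gripped sliding shutter over the yellow ridge and slide it up until it rests open behind the ridge, then carry the pile of three blue packs over together and lay it flat in the well; the packs go in upper end first, tucked under the well's overhanging edge. Slide the shutter down again until it drops home in front of the ridge, let go, and leave the bottle, the plant and the basket where they stand.

Things in the scene. Friction and masses are not known exactly. Their poses are not given: they have to be found in the camera images.
- deck: Sloping top of the fixed grey dispenser (195 mm wide, low end to the robot, high end about 190 mm up). Origin: centre of the well's floor; x up the slope (25 deg above level), y left across it, z square off it. In this frame (mm) the well floor is z 0, x -64 to 64; side rails for the shutter at z 38, x -80 to 200; stops at x -70.5 and 194 bound the shutter; side flanges (abs y over 78) let it rise 15 at most.
- front_wall (a point): Middle of the top inner edge of the well's low front wall, at deck (-64, 0, 28) mm. A small steel lip flares outwards on it, up to z 35 at x -74. Across y, four corner blocks (x -64 to -38, 28 mm high, and x 38 to 64, 31 mm high) leave 69 mm for the packs; between them, x -38 to 38, the well is 140 mm wide: room for fingers.
- overhang (a point): Middle of the lower edge of the steel upper deck (3 mm thick, z 35 to 38), at deck (52, 0, 35) mm. It overhangs the upper end of the well by 12 mm (the well's upper wall is at x 64), so that the mouth is 116 mm long and the 120 mm packs must go in tilted by about 15 deg to the deck, upper end first, then front end down.
- ridge (a point): Middle of the top of the yellow stop ridge across the deck: x 54 to 60, z 38 to 44 mm in the deck's frame, 140 mm wide. It keeps the shutter shut or open: the shutter must be lifted over it, square off the slope, by more than 6 mm.
- shutter: Loose aluminium plate 120 mm long (x, up the slope), 170 wide, 5 thick, about 0.22 kg, sliding between the side guides (3 mm play each side). Origin: centre of its underside, axes as the deck's. It starts closed: origin at deck x -10.4, z 38 mm, low edge on the low stops (4 mm play to the ridge). Open: origin at deck x 120 to 134, z 38 mm, its low edge behind the ridge.
- grip (a point): Middle of the top of the shutter's upright red grip: 50 mm long (shutter x), 12 mm thick (shutter y), 36 mm high above the plate; this point is 41 mm above the shutter's origin.
- pack_a: Lowest of a pile of three equal rigid blue cartons of laundry sheets, each 120 mm long (x), 64 wide (y), 9 thick, 55 to 90 g, lying flat on the counter left or right of the dispenser. Origin: centre of its underside.
- pack_b: Middle pack of the pile, same size. Origin: centre of its underside.
- pack_c: Top pack of the pile, same size. Origin: centre of its underside. The pile is 27 mm high; its packs may lie a millimetre or two out of line.
- softener: White bottle, 72 mm across, 200 mm high, standing; a bystander. Origin: centre of its underside.
- plant: Plant in a white pot 100 mm across and 92 mm high, leaves to about 190 mm; a bystander. Origin: centre of its underside.
- basket: Small metal basket of wooden pegs, 130 x 100 x 95 mm; a bystander. Origin: centre of its underside.
There are look-alikes about, which are no part of the job. Leave any pink look-alike of the pack_c alone.

How it is judged:
By the outcome, as a careful person would: the job done as asked, in the order asked, and still so for the second after the job is handed in, with the robot touching nothing.
It also fails if it takes over 69 s, if anything falls off the work surface, if the arm or the gripper's body presses on something with over 40 N, if the wrist force passes 120 N, or if a joint passes its speed limit or range.

## Working session

There is one attempt and no reset: what is moved stays moved. The work goes in short steps, Python scripts to look and compute and a tool call to move; the robot and the scene stay as the last step left them, time stands still between calls to the robot, and variables do not carry over. Pictures are saved under pics/ and viewed, at most 10 in all, crops included, and the job is handed in when it is done.

Besides the shell and the picture viewer there is one more tool, called after "Request:" by a JSON object that holds its "method" and its "body", one argument or row to a line. play_rows: Moves the arm, as the interface text tells. Shifts and turns lie within -1 to 1; 1 stands for 25 cm of shift or 60 degrees of turn. Its arguments: {"type":"object","properties":{"slide":{"type":"array"},"twist":{"type":"array"},"fingers":{"type":"number"},"force":{"type":"number"}},"required":["slide","twist"]}

```bash
mkdir -p pics; cat > h.py <<'E'
import numpy as np, cv2
from scipy.spatial.transform import Rotation as R
from plant import robot, cams
def pts(name):
    im,d=cams.read_camera(name); c=cams.get_calibration(name)
    v,u=np.mgrid[0:480,0:640]
    P=np.stack([(u-c['cx'])/c['fx']*d,(v-c['cy'])/c['fy']*d,d],-1)
    T=np.array(c['world_from_camera']); W=P@T[:3,:3].T+T[:3,3]
    W[d==0]=np.nan
    return im,W
def save(n,im): cv2.imwrite('pics/'+n,im[...,::-1])
E
python3 - <<'E'
from h import *
for n in('scene','top'):
    im,W=pts(n); save(n+'0.png',im); np.savez(n+'0.npz',im=im,W=W)
    c=cams.get_calibration(n);print(n,c['fx'],np.round(c['world_from_camera'],3).tolist())
s=robot.read_state();print(s['t'],s['tool_pos'],s['orientation'],s['opening'])
E
```

```text
scene 458.2587334345962 [[-0.882, 0.319, -0.346, 0.906], [0.47, 0.576, -0.669, 0.944], [-0.014, -0.753, -0.658, 0.901], [0.0, 0.0, 0.0, 1.0]]
top 520.449847431954 [[-0.028, -0.986, 0.167, 0.18], [-1.0, 0.03, 0.01, 0.102], [-0.015, -0.167, -0.986, 1.654], [0.0, 0.0, 0.0, 1.0]]
0.1 [0.17982101 0.57182119 0.18409463] [-4.76844751e-01 -3.10479270e+00  2.54925927e-03] 0.09331127198375237
```

View pics/scene0.png

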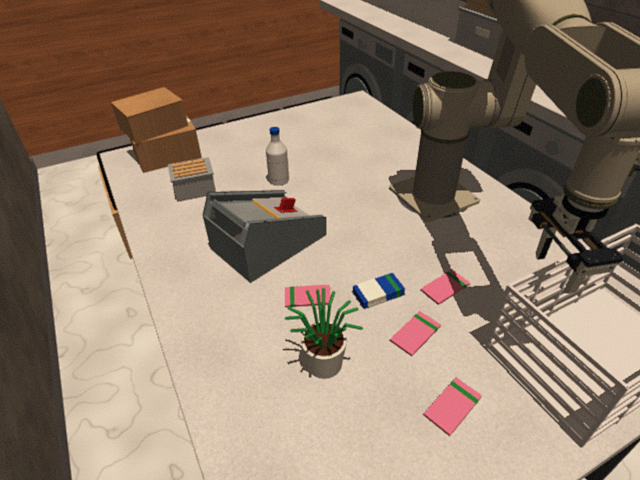

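View pics/top0.png

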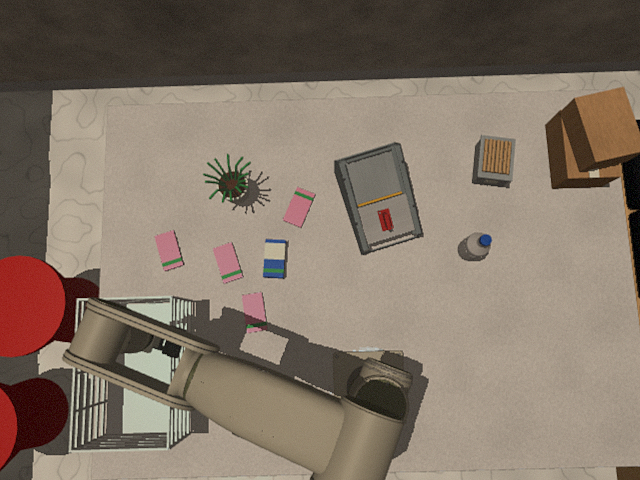

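Scene view: blue pile (380,290), dispenser with red grip (287,205), yellow ridge (266,209). Top view: pile (275,258), grip (386,219), ridge (379,199).
Could be taken for the pile: pink single packs at top (298,207), (169,250), (228,262), (254,310). The only blue and white one is at (275,258), so I choose that.

```bash
cat > m.py <<'E'
from h import *
def masks(im):
    h=cv2.cvtColor(im,cv2.COLOR_RGB2HSV); H,S,V=[h[...,i].astype(int) for i in range(3)]
    return dict(yel=(H>15)&(H<32)&(S>150)&(V>100), red=((H<5)|(H>175))&(S>180)&(V>70), blue=(H>105)&(H<125)&(S>150)&(V>50))
E
python3 - <<'E'
from m import *
roi=dict(top=dict(deck=(330,140,425,255),pile=(260,235,292,282)),scene=dict(deck=(200,185,330,280),pile=(345,265,412,310)))
for n in('top','scene'):
    z=np.load(n+'0.npz');im,W=z['im'],z['W'];m=masks(im)
    def box(r):
        k=np.zeros((480,640),bool);x0,y0,x1,y1=r;k[y0:y1,x0:x1]=1;return k
    d=box(roi[n]['deck']);p=box(roi[n]['pile'])
    for k in('yel','red'):
        q=W[m[k]&d];q=q[~np.isnan(q[:,0])];
        c=q.mean(0);w=np.linalg.svd(q-c)[2][0]
        t=(q-c)@w
        print(n,k,len(q),c.round(4),w.round(3),'ext',t.min().round(4),t.max().round(4),'z',q[:,2].min().round(3),q[:,2].max().round(3))
    # deck slope points: normal pts at inlying plane
    q=W[d];q=q[~np.isnan(q[:,0])]; q=q[q[:,2]>0.03]
    best=(0,)
    rng=np.random.default_rng(0)
    for i in range(600):
        a=q[rng.choice(len(q),3,False)];nn=np.cross(a[1]-a[0],a[2]-a[0]);l=np.linalg.norm(nn)
        if l<1e-6: continue
        nn/=l
        if nn[2]<0:nn=-nn
        if abs(nn[2]-np.cos(np.radians(25)))>.06: continue
        s=np.abs((q-a[0])@nn)<.002
        if s.sum()>best[0]:best=(s.sum(),nn,a[0])
    s=np.abs((q-best[2])@best[1])<.003;c=q[s].mean(0);nn=np.linalg.svd(q[s]-c)[2][2];nn*=np.sign(nn[2])
    print(n,'plane',s.sum(),len(q),c.round(4),nn.round(4),'tilt',np.degrees(np.arccos(nn[2])).round(2),'yaw',np.degrees(np.arctan2(-nn[1],-nn[0])).round(2))
    q=W[p];k=(q[:,:,2]if q.ndim==3 else q[:,2]);q=q[k>.018]
    r=cv2.minAreaRect((q[:,:2]*1000).astype(np.float32));print(n,'pile',r,'ztop',np.median(q[:,2]).round(4),len(q), q[:,2].max().round(4))
    # whole dispenser & rack heights
z=np.load('scene0.npz');W=z['W'];
q=W[330:440,490:600].reshape(-1,3);print('rack zmax',np.nanpercentile(q[:,2],98))
im=cv2.resize(np.load('top0.npz')['im'][135:285,240:440],None,fx=4,fy=4,interpolation=cv2.INTER_CUBIC);save('crop1.png',im)
E
```

```text
top yel 104 [ 0.5673 -0.0508  0.106 ] [-0.273  0.962  0.022] ext -0.072 0.0688 z 0.065 0.122
top red 154 [ 0.5042 -0.0666  0.0964] [-0.63   0.022 -0.776] ext -0.0305 0.0397 z 0.065 0.128
top plane 2460 6241 [ 0.5798 -0.0518  0.1132] [-0.3816 -0.1083  0.918 ] tilt 23.37 yaw 15.85
top pile ((408.06072998046875, 281.359619140625), (64.82760620117188, 120.18205261230469), 85.38194274902344) ztop 0.0268 761 0.037
scene yel 68 [ 0.5688 -0.0577  0.1099] [-0.27   0.963  0.003] ext -0.0707 0.0539 z 0.101 0.114
scene red 192 [ 0.5024 -0.0597  0.0993] [0.779 0.39  0.492] ext -0.0819 0.0244 z 0.055 0.124
scene plane 1209 6672 [ 0.5871 -0.0425  0.1185] [-0.3787 -0.0972  0.9204] tilt 23.02 yaw 14.39
scene pile ((466.51800537109375, 318.3860168457031), (271.9984436035156, 113.66869354248047), 25.690532684326172) ztop 0.0256 972 0.169
rack zmax 0.2100281640974862
```

View pics/crop1.png

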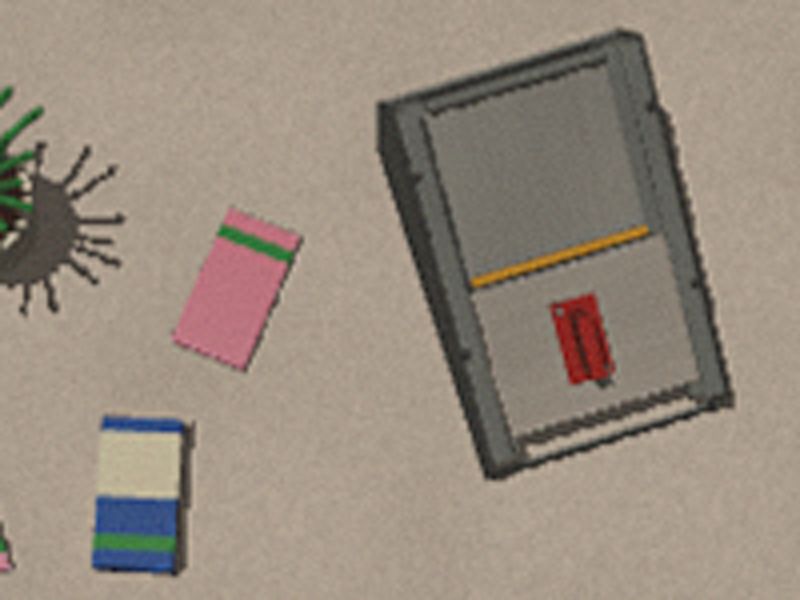

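The crop confirms it: blue/white pile at crop (142,495), red grip at (582,340), ridge at (560,257). Next I refine the deck frame.

```bash
cat >> h.py <<'E'
def ray(name,uv):
    c=cams.get_calibration(name);T=np.array(c['world_from_camera']);uv=np.atleast_2d(uv).astype(float)
    d=np.c_[(uv[:,0]-c['cx'])/c['fx'],(uv[:,1]-c['cy'])/c['fy'],np.ones(len(uv))]@T[:3,:3].T
    return T[:3,3],d
def cast(name,uv,p0,n):
    o,d=ray(name,uv); n=np.asarray(n); return o+d*(((np.asarray(p0)-o)@n)/(d@n))[:,None]
def two(uvt,uvs):
    A=np.zeros((3,3));b=np.zeros(3)
    for nm,uv in(('top',uvt),('scene',uvs)):
        o,d=ray(nm,uv);d=d[0]/np.linalg.norm(d[0]);M=np.eye(3)-np.outer(d,d);A+=M;b+=M@o
    return np.linalg.solve(A,b)
def deckR(yaw,t=25): return R.from_euler('ZY',[yaw,-t],degrees=True).as_matrix()
E
python3 - <<'E'
from m import *
D=deckR(15.7);print(D.round(3).tolist())
Y={}
for n,r,ur in(('top',(330,140,425,255),(352,168,392,188)),('scene',(215,185,330,280),(228,202,250,214))):
    z=np.load(n+'0.npz');im,W=z['im'],z['W'];m=masks(im)
    x0,y0,x1,y1=r
    v,u=np.where(m['yel'][y0:y1,x0:x1]);u=u+x0;v=v+y0
    Y[n]=np.c_[u,v];print(n,'yel u',u.min(),u.max(),'v',v.min(),v.max())
    x0,y0,x1,y1=ur;q=W[y0:y1,x0:x1].reshape(-1,3);q=q[~np.isnan(q[:,0])];h=q@D[:,2]
    print(n,'upper deck h(z38) median',np.median(h),h.std(),'fit nrm',np.linalg.svd(q-q.mean(0))[2][2].round(3))
    v,u=np.where(m['red'][185:280] if 0 else m['red']);k=(u>r[0])&(u<r[2])&(v>r[1])&(v<r[3]);print(n,'red c',u[k].mean(),v[k].mean(),k.sum(),u[k].min(),u[k].max(),v[k].min(),v[k].max())
    t=W[300:330,330:350] if n=='top' else W[180:230,330:380]
    if n=='top': t=W[255:290,430:455]
    print(n,'table z',np.nanmedian(t[...,2]))
h38=None
for n in Y:
    for h in(.30,.305,.31,.315,.32): pass
np.savez('y.npz',**Y)
E
```

```text
[[0.872, -0.271, -0.407], [0.245, 0.963, -0.114], [0.423, 0.0, 0.906]]
top yel u 358 401 v 192 206
top upper deck h(z38) median -0.12939633041920323 0.003447713682586862 fit nrm [-0.414 -0.12   0.902]
top red c 385.0700636942675 219.656050955414 157 379 391 209 230
top table z -0.00027564469102225875
scene yel u 253 278 v 200 217
scene upper deck h(z38) median -0.12948486926153457 0.0033445763655260575 fit nrm [ 0.447  0.157 -0.881]
scene red c 286.3020833333333 204.859375 192 275 295 198 211
scene table z -0.002016392853669502
```

```bash
python3 - <<'E'
from m import *
D=deckR(15.7);Y=np.load('y.npz')
for n in('top','scene'):
    P=cast(n,Y[n],D[:,2]*(-.1224 if n=='top' else -.1244),D[:,2])@D   # deck-axis coords
    # mean x, and y ends
    a=np.polyfit(P[:,1],P[:,0],1);print(n,'ridge x',P[:,0].mean()*1e3,'y ends',P[:,1].min()*1e3,P[:,1].max()*1e3,'slope deg',np.degrees(a[0]))
    z=np.load(n+'0.npz');im,W=z['im'],z['W'];m=masks(im)['red']
    r=(330,140,425,255) if n=='top' else (215,185,330,280)
    v,u=np.where(m);k=(u>r[0])&(u<r[2])&(v>r[1])&(v<r[3]);u,v=u[k],v[k]
    q=W[v,u]@D*1e3; hz=q[:,2]+129.4+38
    print(n,'red z hist',np.histogram(hz,[0,30,45,50,55,60,65,70,75,80,85,120]))
    s=(hz>66)&(hz<90);print('top pts n',s.sum(),'x',q[s,0].mean(),q[s,0].min(),q[s,0].max(),'y',q[s,1].mean(),np.percentile(q[s,1],[2,25,50,75,98]))
    PP=cast(n,np.c_[u,v][s],D[:,2]*-.0884,D[:,2])@D*1e3;print('cast top x',PP[:,0].mean(),np.percentile(PP[:,0],[2,98]),'y',PP[:,1].mean(),np.percentile(PP[:,1],[2,98]))
    # flange/dispenser symmetric outline across y at deck: use shutter/upper deck
im=np.load('top0.npz')['im'][195:245,350:425];im2=np.load('scene0.npz')['im'][180:260,215:335]
a=cv2.resize(im,(480,320),interpolation=cv2.INTER_NEAREST);b=cv2.resize(im2,(480,320),interpolation=cv2.INTER_NEAREST)
save('crop2.png',cv2.convertScaleAbs(cv2.resize(np.vstack([a,b]),(450,600)),alpha=1.3))
E
```

```text
top ridge x 528.7944012863252 y ends -271.1574379594572 -133.0548525102855 slope deg -0.011375355938055852
top red z hist (array([ 0, 55, 35,  6,  1,  0,  0,  9, 37,  9,  2]), array([  0,  30,  45,  50,  55,  60,  65,  70,  75,  80,  85, 120]))
top pts n 57 x 464.4997954779393 439.99894752106354 486.4513696003093 y -203.24824676308143 [-209.50436351 -206.05402906 -203.65086676 -200.40473992 -197.63218187]
cast top x 464.751196401342 [441.54010629 485.88854006] y -203.09947593932426 [-209.0122812  -196.70559729]
scene ridge x 529.9979953599734 y ends -269.12084050035827 -155.94263283079258 slope deg 0.34827029320938235
scene red z hist (array([ 0, 30, 29, 20, 19, 23, 16, 21, 34,  0,  0]), array([  0,  30,  45,  50,  55,  60,  65,  70,  75,  80,  85, 120]))
top pts n 69 x 466.1165353546366 439.6337157867915 487.8473662282617 y -193.22404979577357 [-201.29444816 -195.32008522 -191.81279054 -190.23010618 -188.371161  ]
cast top x 477.1074606778896 [446.0537685  508.52920666] y -183.15323297454174 [-199.69783891 -166.92602053]
```

View pics/crop2.png

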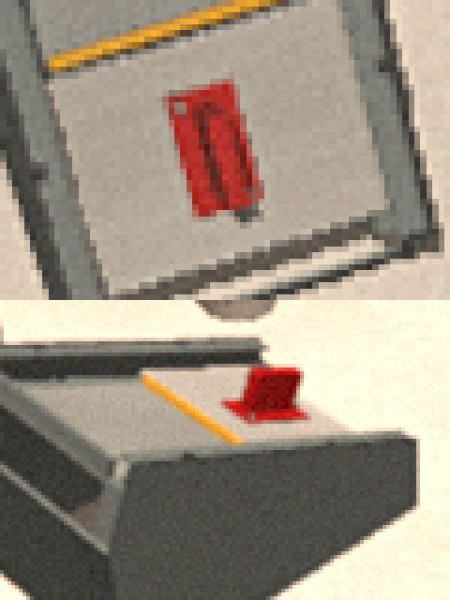

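```bash
cat > p.py <<'E'
from h import *
import json
D=deckR(15.7); O=np.array([.4730,-.2025,-.1674])  # deck origin in deck axes
def W(x,y,z): return D@(O+np.array([x,y,z])/1e3)
def Rt(pitch=0,yaw=0):  # tool along -deck z, tilted so upper end dips by pitch
    return D@R.from_euler('ZY',[yaw,pitch],degrees=True).as_matrix()@np.diag([-1.,1,-1])
def down(yaw): # world down, tool y = deck-like y at yaw
    return R.from_euler('Z',yaw,degrees=True).as_matrix()@np.diag([-1.,1,-1])
def plan(tgts,p=None,M=None):
    """tgts: list of (pos,Rot,nrows); from measured pose"""
    s=robot.read_state()
    if p is None: p=np.array(s['tool_pos']);M=R.from_rotvec(s['orientation']).as_matrix()
    rows=[]
    for pt,Mt,n in tgts:
        pt=np.asarray(pt)
        for i in range(n):
            k=n-i
            a=(R.from_matrix(M.T@Mt).as_rotvec()/k); sl=M.T@(pt-p)/k
            sl=np.round(sl/.25,3);tw=np.round(a/np.radians(60),3)
            f=max(1,np.linalg.norm(sl)*250/50,np.linalg.norm(tw)*60/8.59)
            if f>1.001: print('!! row too fast',f)
            rows.append((sl,tw)); p=p+M@(sl*.25); M=M@R.from_rotvec(tw*np.radians(60)).as_matrix()
    while len(rows)%8: rows.append((np.zeros(3),np.zeros(3)))
    for i in range(0,len(rows),8):
        fm=lambda x:[0 if v==0 else v for v in x.tolist()]
        print('S',json.dumps([fm(r[0]) for r in rows[i:i+8]]).replace(' ',''));print('T',json.dumps([fm(r[1]) for r in rows[i:i+8]]).replace(' ',''))
    return p,M
def st():
    s=robot.read_state();p=np.array(s['tool_pos']);M=R.from_rotvec(s['orientation']).as_matrix()
    d=(D.T@p-O)*1e3; rel=R.from_matrix(D.T@M@np.diag([-1.,1,-1])).as_euler('ZYX',degrees=True)
    print('t',round(s['t'],2),'world',p.round(4),'deck',d.round(2),'rel zyx',rel.round(2),'F deck',(D.T@np.array(s['force'])).round(1),'open',round(s['opening']*1e3,1),'gf',round(s['gripper_force'],1),'q',np.round(s['q'],2))
    return s
E
python3 - <<'E'
from p import *
s=st();p=np.array(s['tool_pos'])
M0=R.from_rotvec(s['orientation']).as_matrix()
print(W(-9,-.5,51))
plan([(p+[0,0,.17],M0,5),(W(-9,-.5,150),Rt(),19)])
E
```

```text
t 0.1 world [0.1798 0.5718 0.1841] deck [-98.07 704.33 195.69] rel zyx [-35.79  20.73 -14.41] F deck [-0.5  1.2  0.6] open 93.3 gf 0.0 q [ 1.18  0.13  1.49  0.    1.52 -0.09]
[ 0.50712705 -0.0683201   0.09060065]
S [[0,0,-0.136],[0,0,-0.136],[0,0,-0.136],[0,-0.001,-0.136],[0,0,-0.136],[-0.099,-0.113,0.037],[-0.094,-0.116,0.038],[-0.09,-0.119,0.039]]
T [[0,0,0],[0,0,0],[0,0,0],[0,0,0],[0,0,0],[-0.006,-0.021,-0.029],[-0.006,-0.021,-0.029],[-0.006,-0.021,-0.029]]
S [[-0.086,-0.122,0.041],[-0.081,-0.125,0.042],[-0.076,-0.127,0.043],[-0.071,-0.13,0.043],[-0.067,-0.132,0.044],[-0.062,-0.134,0.045],[-0.057,-0.136,0.045],[-0.051,-0.138,0.045]]
T [[-0.006,-0.021,-0.029],[-0.006,-0.021,-0.028],[-0.007,-0.022,-0.029],[-0.006,-0.021,-0.028],[-0.007,-0.022,-0.029],[-0.006,-0.021,-0.028],[-0.007,-0.022,-0.029],[-0.006,-0.021,-0.028]]
S [[-0.046,-0.14,0.045],[-0.041,-0.142,0.045],[-0.036,-0.143,0.046],[-0.03,-0.144,0.045],[-0.025,-0.145,0.045],[-0.02,-0.146,0.044],[-0.015,-0.147,0.044],[-0.009,-0.148,0.043]]
T [[-0.007,-0.022,-0.029],[-0.006,-0.021,-0.028],[-0.007,-0.022,-0.029],[-0.006,-0.021,-0.028],[-0.007,-0.022,-0.029],[-0.006,-0.021,-0.028],[-0.007,-0.022,-0.029],[-0.006,-0.021,-0.028]]
```

Request:
{"method": "play_rows", "body": {
  "slide": [
    [0, 0, -0.136],
    [0, 0, -0.136],
    [0, 0, -0.136],
    [0, -0.001, -0.136],
    [0, 0, -0.136],
    [-0.099, -0.113, 0.037],
    [-0.094, -0.116, 0.038],
    [-0.09, -0.119, 0.039]
  ],
  "twist": [
    [0, 0, 0],
    [0, 0, 0],
    [0, 0, 0],
    [0, 0, 0],
    [0, 0, 0],
    [-0.006, -0.021, -0.029],
    [-0.006, -0.021, -0.029],
    [-0.006, -0.021, -0.029]
  ],
  "fingers": 0.2,
  "force": 40
}}

```text
t: 0.9
tool_pos: [0.2255, 0.4682, 0.3268]
orientation: [0.325, 3.055, 0.012]
force: [1.1, -0.7, -0.3]
opening: 0.0378
gripper_force: 0.0
```

Request:
{"method": "play_rows", "body": {
  "slide": [
    [-0.086, -0.122, 0.041],
    [-0.081, -0.125, 0.042],
    [-0.076, -0.127, 0.043],
    [-0.071, -0.13, 0.043],
    [-0.067, -0.132, 0.044],
    [-0.062, -0.134, 0.045],
    [-0.057, -0.136, 0.045],
    [-0.051, -0.138, 0.045]
  ],
  "twist": [
    [-0.006, -0.021, -0.029],
    [-0.006, -0.021, -0.028],
    [-0.007, -0.022, -0.029],
    [-0.006, -0.021, -0.028],
    [-0.007, -0.022, -0.029],
    [-0.006, -0.021, -0.028],
    [-0.007, -0.022, -0.029],
    [-0.006, -0.021, -0.028]
  ]
}}

```text
t: 1.7
tool_pos: [0.3463, 0.1937, 0.2531]
orientation: [-0.042, 2.888, 0.05]
force: [0.3, -0.8, -0.4]
opening: 0.037
gripper_force: 0.0
```

Request:
{"method": "play_rows", "body": {
  "slide": [
    [-0.046, -0.14, 0.045],
    [-0.041, -0.142, 0.045],
    [-0.036, -0.143, 0.046],
    [-0.03, -0.144, 0.045],
    [-0.025, -0.145, 0.045],
    [-0.02, -0.146, 0.044],
    [-0.015, -0.147, 0.044],
    [-0.009, -0.148, 0.043]
  ],
  "twist": [
    [-0.007, -0.022, -0.029],
    [-0.006, -0.021, -0.028],
    [-0.007, -0.022, -0.029],
    [-0.006, -0.021, -0.028],
    [-0.007, -0.022, -0.029],
    [-0.006, -0.021, -0.028],
    [-0.007, -0.022, -0.029],
    [-0.006, -0.021, -0.028]
  ]
}}

```text
t: 2.5
tool_pos: [0.4673, -0.0809, 0.1801]
orientation: [-0.369, 2.68, 0.083]
force: [0.2, 0.2, -0.4]
opening: 0.0376
gripper_force: 0.0
```

```bash
python3 - <<'E'
from p import *
st(); plan([(W(-9,-.5,110),Rt(),3),(W(-9,-.5,51.5),Rt(),4)])
E
```

```text
t 2.5 world [ 0.4673 -0.0809  0.1801] deck [ -9.01  -1.81 149.72] rel zyx [-0.02 -0.15  0.01] F deck [ 0.   0.2 -0.4] open 37.6 gf 0.0 q [-0.56 -0.68  2.24  0.33  1.3  -2.45]
S [[0,0.002,0.053],[0,0.002,0.053],[0,0.001,0.053],[0,0,0.058],[0,0,0.059],[0,0,0.058],[0,0,0.059],[0,0,0]]
T [[0,0.001,0],[0,0.001,0],[0,0.001,0],[0,0,0],[0,0,0],[0,0,0],[0,0,0],[0,0,0]]
```

Request:
{"method": "play_rows", "body": {
  "slide": [
    [0, 0.002, 0.053],
    [0, 0.002, 0.053],
    [0, 0.001, 0.053],
    [0, 0, 0.058],
    [0, 0, 0.059],
    [0, 0, 0.058],
    [0, 0, 0.059],
    [0, 0, 0]
  ],
  "twist": [
    [0, 0.001, 0],
    [0, 0.001, 0],
    [0, 0.001, 0],
    [0, 0, 0],
    [0, 0, 0],
    [0, 0, 0],
    [0, 0, 0],
    [0, 0, 0]
  ]
}}

```text
t: 3.3
tool_pos: [0.5051, -0.0655, 0.0887]
orientation: [-0.37, 2.689, 0.087]
force: [-0.2, 0.6, 0.0]
opening: 0.0374
gripper_force: 0.0
```

```bash
python3 - <<'E'
from p import *
st()
im,_=pts('top');im2,_=pts('scene')
a=cv2.resize(im[180:260,330:430],(600,480),interpolation=cv2.INTER_CUBIC)[:300];b=cv2.resize(im2[150:270,200:360],(600,450),interpolation=cv2.INTER_CUBIC)[75:375]
save('g1.png',np.vstack([a,b]))
E
```

```text
t 3.3 world [ 0.5051 -0.0655  0.0887] deck [-10.87   2.79  49.73] rel zyx [-0.09  0.32  0.21] F deck [0.  0.7 0. ] open 37.4 gf 0.0 q [-0.46 -0.48  2.28  0.33  1.05 -2.43]
```

View pics/g1.png

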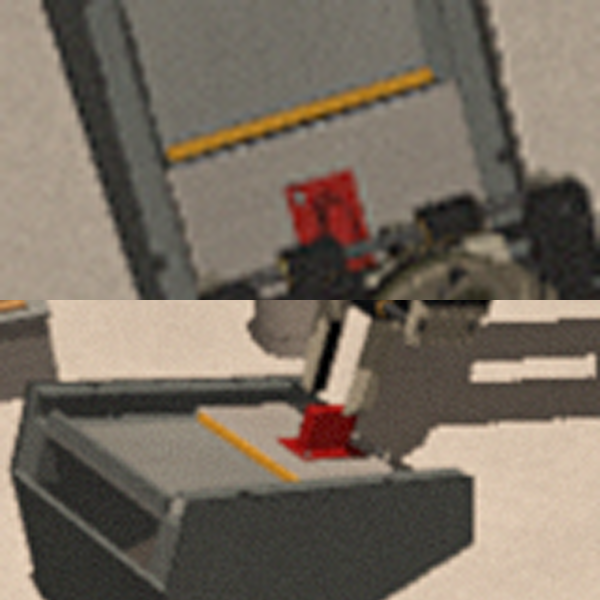

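```bash
python3 - <<'E'
from m import *
from p import *
s=st()
for n in('scene','top'):
    im,Wd=pts(n);m=masks(im)['red']
    q=((Wd.reshape(-1,3)@D)-O)*1e3
    k=(np.abs(q[:,0])<70)&(np.abs(q[:,1])<75)&(q[:,2]>50)&(q[:,2]<150)
    g=q[k&~m.ravel()];r=q[k&m.ravel()]
    if len(r):print(n,'red',len(r),r.min(0).round(),r.max(0).round())
    for y in range(-50,60,10):
        w=g[(g[:,1]>=y)&(g[:,1]<y+10)]
        if len(w)>3:print(n,y,len(w),'zmin',np.percentile(w[:,2],3).round(),'x',w[:,0].min().round(),w[:,0].max().round())
E
```

```text
t 3.4 world [ 0.5061 -0.0662  0.091 ] deck [-9.22  1.83 51.55] rel zyx [-0.05  0.18  0.11] F deck [ 0.6 -0.7  0.9] open 37.1 gf 0.0 q [-0.47 -0.48  2.27  0.33  1.05 -2.43]
scene red 118 [-31.  -3.  51.] [15. 17. 80.]
scene -30 42 zmin 94.0 x -5.0 1.0
scene -20 113 zmin 86.0 x -21.0 2.0
scene -10 13 zmin 86.0 x -14.0 1.0
scene 0 6 zmin 58.0 x -40.0 11.0
scene 10 12 zmin 51.0 x -38.0 -18.0
scene 20 21 zmin 90.0 x -6.0 -0.0
scene 30 100 zmin 87.0 x -24.0 3.0
scene 40 46 zmin 101.0 x -19.0 2.0
top red 35 [-17. -12.  51.] [16. 12. 87.]
top -30 15 zmin 51.0 x -9.0 52.0
top -20 7 zmin 50.0 x -24.0 61.0
top -10 4 zmin 53.0 x -18.0 13.0
```

```bash
python3 - <<'E'
from p import *
st()
im,Wd=pts('scene')
c=cams.get_calibration('scene');T=np.linalg.inv(np.array(c['world_from_camera']))
def pr(P): 
    q=T[:3,:3]@P+T[:3,3];return np.array([c['fx']*q[0]/q[2]+c['cx'],c['fy']*q[1]/q[2]+c['cy']])
s=robot.read_state();print('TCP px',pr(np.array(s['tool_pos'])),'grip top px',pr(W(-10,0,79)),'near tip',pr(W(-9,21,51)))
save('g2.png',cv2.resize(im[160:250,240:360],(800,600),interpolation=cv2.INTER_NEAREST))
E
```

```text
t 3.5 world [ 0.5068 -0.0667  0.0922] deck [-8.23  1.16 52.36] rel zyx [-0.03  0.09  0.02] F deck [ 0.4 -0.6 -0.2] open 37.4 gf 0.0 q [-0.47 -0.48  2.27  0.33  1.05 -2.43]
TCP px [284.03437707 205.95161953] grip top px [286.68124566 197.55658763] near tip [288.5810755 209.3386381]
```

View pics/g2.png

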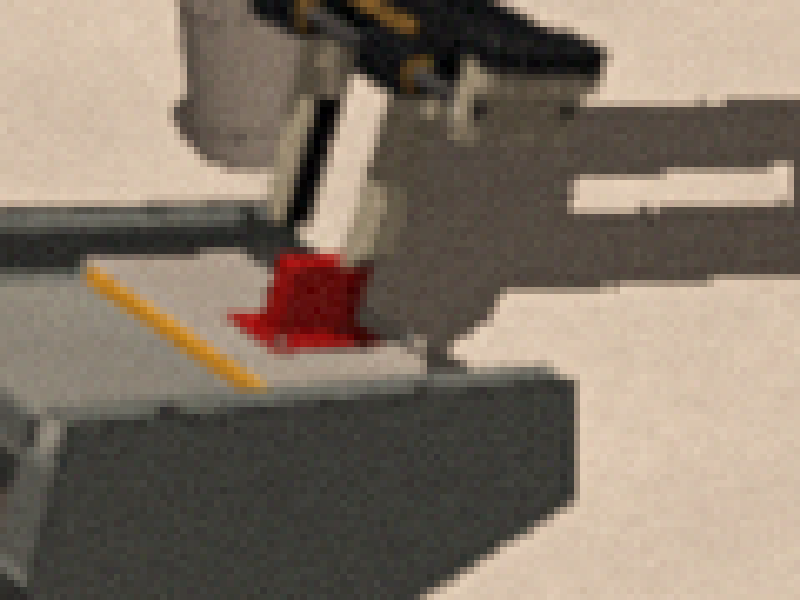

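```bash
python3 - <<'E'
from p import *
z=np.load('scene0.npz');z2=np.load('top0.npz')
s=robot.read_state()
def show(tag,Wd,p,M):
    q=((Wd.reshape(-1,3)-p)@M)*1e3
    k=(np.abs(q[:,0])<15)&(np.abs(q[:,1])<75)&(q[:,2]>-110)&(q[:,2]<25)
    g=q[k];print(tag,len(g))
    for z in range(-110,25,9):
        w=g[(g[:,2]>=z)&(g[:,2]<z+9)]
        print('  z',z,len(w),np.percentile(w[:,1],[0,20,40,60,80,100]).round() if len(w) else '')
p0=np.array([.1798,.5718,.1841]);M0=R.from_rotvec([-.476845,-3.104793,.00255]).as_matrix()
show('start scene',z['W'],p0,M0)
im,Wd=pts('scene');st()
show('now',Wd,np.array(s['tool_pos']),R.from_rotvec(s['orientation']).as_matrix())
E
```

```text
start scene 736
  z -110 17 [-60. -52. -50. -46. -45. -45.]
  z -101 39 [-62. -56. -49. -46. -44.  56.]
  z -92 89 [-59. -46. -44.  56.  66.  68.]
  z -83 85 [-58. -45. -43.  57.  65.  67.]
  z -74 84 [-60. -47. -43.  59.  65.  67.]
  z -65 88 [-60. -45. -43.  58.  64.  66.]
  z -56 79 [-58. -45. -43.  57.  64.  66.]
  z -47 69 [-56. -46. -43.  54.  62.  65.]
  z -38 61 [-51. -43. -22. -18. -15.  58.]
  z -29 26 [-23. -19. -17. -14. -13. -11.]
  z -20 14 [-20. -18. -15. -15. -14. -13.]
  z -11 16 [-18. -18. -16. -15. -14. -12.]
  z -2 41 [-25. -20. -18. -16. -14. -11.]
  z 7 14 [-21. -18. -17. -14. -13. -12.]
  z 16 14 [-19. -17. -16. -15. -14. -12.]
t 3.6 world [ 0.507  -0.0669  0.0924] deck [-8.02  0.94 52.49] rel zyx [-0.03  0.06 -0.01] F deck [-0.3  0.1 -0.7] open 37.2 gf 0.0 q [-0.47 -0.49  2.27  0.33  1.05 -2.43]
now 606
  z -110 47 [-35. -20. -15.  32.  40.  43.]
  z -101 52 [-32. -19. -14.  31.  40.  43.]
  z -92 50 [-30. -17. -12.  33.  39.  42.]
  z -83 50 [-30. -19. -15.  28.  39.  42.]
  z -74 47 [-28. -16. -14.  27.  37.  41.]
  z -65 43 [-29. -17. -14.  30.  37.  42.]
  z -56 47 [-28. -17. -13.  30.  37.  41.]
  z -47 40 [-27. -17. -15.  27.  35.  39.]
  z -38 15 [-20. -17. -14.   4.  31.  33.]
  z -29 27 [-4.  4.  8. 10. 11. 13.]
  z -20 18 [ 8. 10. 10. 11. 12. 14.]
  z -11 29 [-75. -73.   9.  11.  11.  13.]
  z -2 21 [ 8.  9. 10. 11. 13. 21.]
  z 7 120 [-74. -53. -32.  15.  31.  49.]
  z 16 0
```

The picture shows both finger tips ending at the top of the red grip (crop 340,255), about 33 mm short of the reported TCP. Closing the fingers will test this.

Request:
{"method": "play_rows", "body": {
  "slide": [
    [0, 0, 0],
    [0, 0, 0],
    [0, 0, 0],
    [0, 0, 0],
    [0, 0, 0],
    [0, 0, 0],
    [0, 0, 0],
    [0, 0, 0]
  ],
  "twist": [
    [0, 0, 0],
    [0, 0, 0],
    [0, 0, 0],
    [0, 0, 0],
    [0, 0, 0],
    [0, 0, 0],
    [0, 0, 0],
    [0, 0, 0]
  ],
  "fingers": 1,
  "force": 20
}}

```text
t: 4.4
tool_pos: [0.5066, -0.0665, 0.0913]
orientation: [-0.369, 2.685, 0.083]
force: [-0.9, -0.5, -0.2]
opening: 0.0005
gripper_force: 0.0
```

```bash
python3 - <<'E'
from m import *
from p import *
s=st()
for n in('scene','top'):
    im,Wd=pts(n);m=masks(im)['red']
    r=(330,180,425,255) if n=='top' else (215,185,330,230)
    v,u=np.where(m);k=(u>r[0])&(u<r[2])&(v>r[1])&(v<r[3]);print(n,'red',k.sum(),u[k].min(),u[k].max(),v[k].min(),v[k].max())
    q=((Wd.reshape(-1,3)-s['tool_pos'])@R.from_rotvec(s['orientation']).as_matrix())*1e3
    k=(np.abs(q[:,0])<15)&(np.abs(q[:,1])<75)&(q[:,2]>-110)&(q[:,2]<25)&~m.ravel()
    g=q[k]
    for z in range(-110,0,10):
        w=g[(g[:,2]>=z)&(g[:,2]<z+10)]
        print('  z',z,len(w),np.percentile(w[:,1],[0,20,50,80,100]).round() if len(w) else '')
E
```

```text
t 4.4 world [ 0.5066 -0.0665  0.0913] deck [-8.72  1.42 51.65] rel zyx [-0.05  0.13  0.05] F deck [-1.  -0.2  0.2] open 0.5 gf 0.0 q [-0.47 -0.48  2.27  0.33  1.05 -2.43]
scene red 167 275 295 198 211
  z -110 46 [-13.  -3.  12.  22.  25.]
  z -100 46 [-16.  -4.  15.  22.  25.]
  z -90 42 [-12.  -2.  11.  21.  25.]
  z -80 42 [-9.  1. 14. 21. 23.]
  z -70 40 [-10.  -3.  11.  20.  23.]
  z -60 38 [-11.  -1.  14.  20.  23.]
  z -50 37 [-10.   1.  13.  20.  21.]
  z -40 17 [-8. -2.  7. 11. 13.]
  z -30 12 [ 0.  3.  8. 12. 13.]
  z -20 4 [-72. -24.   8.   9.   9.]
  z -10 8 [-75. -74. -74. -72. -71.]
top red 80 378 389 209 230
  z -110 0 
  z -100 0 
  z -90 0 
  z -80 0 
  z -70 0 
  z -60 0 
  z -50 0 
  z -40 1 [-3. -3. -3. -3. -3.]
  z -30 0 
  z -20 1 [3. 3. 3. 3. 3.]
  z -10 2 [17. 28. 46. 63. 75.]
```

The fingers shut fully, so they are above the grip. The real tips sit about 33 mm behind the reported TCP, and about 4 mm off in y. I'll track commanded pose and correct by vision.

```bash
cat >> p.py <<'E'
def cset(p,M): json.dump([list(p),R.from_matrix(M).as_rotvec().tolist()],open('cmd.json','w'))
def cget(): a=json.load(open('cmd.json'));return np.array(a[0]),R.from_rotvec(a[1]).as_matrix()
def cplan(t): # plan from commanded pose, store result
    p,M=cget();p,M=plan(t,p,M);cset(p,M);print('cmd deck',((D.T@p-O)*1e3).round(2))
def gv(n='scene',lo=-95):  # gripper as seen, in commanded tool frame
    p,M=cget();im,Wd=pts(n);q=((Wd.reshape(-1,3)-p)@M)*1e3
    h=cv2.cvtColor(im,cv2.COLOR_RGB2HSV).reshape(-1,3)
    k=(np.abs(q[:,0])<25)&(np.abs(q[:,1])<70)&(q[:,2]>lo)&(q[:,2]<20)&~((h[:,1]>180)&((h[:,0]<8)|(h[:,0]>170)))
    return q[k],im
E
python3 - <<'E'
from p import *
cset(W(-8.6,1.4,52),Rt())
g,_=gv()
w=g[(g[:,2]<-45)];print('x pct',np.percentile(w[:,0],[2,20,50,80,98]).round(1),'y',np.percentile(w[:,1],[2,98]).round(1))
cplan([(W(-8.6,-3.1,52),Rt(),3),(W(-8.6,-3.1,35),Rt(),3),(W(-8.6,-3.1,18),Rt(),5),(W(-8.6,-3.1,18),Rt(),5)])
E
```

```text
x pct [-10.5  -8.   -6.2  -1.2  10.8] y [-10.2  23.1]
S [[0,-0.006,0],[0,-0.006,0],[0,-0.006,0],[0,0,0.023],[0,0,0.022],[0,0,0.023],[0,0,0.014],[0,0,0.013]]
T [[0,0,0],[0,0,0],[0,0,0],[0,0,0],[0,0,0],[0,0,0],[0,0,0],[0,0,0]]
S [[0,0,0.014],[0,0,0.013],[0,0,0.014],[0,0,0],[0,0,0],[0,0,0],[0,0,0],[0,0,0]]
T [[0,0,0],[0,0,0],[0,0,0],[0,0,0],[0,0,0],[0,0,0],[0,0,0],[0,0,0]]
cmd deck [-8.6 -3.1 18. ]
```

Request:
{"method": "play_rows", "body": {
  "slide": [
    [0, -0.006, 0],
    [0, -0.006, 0],
    [0, -0.006, 0],
    [0, 0, 0],
    [0, 0, 0],
    [0, 0, 0],
    [0, 0, 0],
    [0, 0, 0]
  ],
  "twist": [
    [0, 0, 0],
    [0, 0, 0],
    [0, 0, 0],
    [0, 0, 0],
    [0, 0, 0],
    [0, 0, 0],
    [0, 0, 0],
    [0, 0, 0]
  ],
  "fingers": 0.2
}}

```text
t: 5.35
tool_pos: [0.5078, -0.0708, 0.0913]
orientation: [-0.369, 2.685, 0.083]
force: [-0.4, 0.3, -0.1]
opening: 0.0372
gripper_force: 0.0
```

Request:
{"method": "play_rows", "body": {
  "slide": [
    [0, 0, 0.017],
    [0, 0, 0.017],
    [0, 0, 0.017],
    [0, 0, 0.017],
    [0, 0, 0.017],
    [0, 0, 0.017],
    [0, 0, 0.017],
    [0, 0, 0.017]
  ],
  "twist": [
    [0, 0, 0],
    [0, 0, 0],
    [0, 0, 0],
    [0, 0, 0],
    [0, 0, 0],
    [0, 0, 0],
    [0, 0, 0],
    [0, 0, 0]
  ]
}}

```text
t: 6.15
tool_pos: [0.5217, -0.0668, 0.0601]
orientation: [-0.369, 2.685, 0.083]
force: [-0.9, 0.4, -0.0]
opening: 0.0371
gripper_force: 0.0
```

```bash
python3 - <<'E'
from p import *
st();g,im=gv(lo=-110);
for z in range(-110,10,10):
    w=g[(g[:,2]>=z)&(g[:,2]<z+10)]
    print('  z',z,len(w),np.percentile(w[:,1],[0,20,50,80,100]).round() if len(w) else '')
save('g3.png',cv2.resize(im[160:250,240:360],(640,480),interpolation=cv2.INTER_NEAREST))
E
```

```text
t 6.15 world [ 0.5217 -0.0668  0.0601] deck [-8.78 -3.03 17.29] rel zyx [-0.05  0.13  0.05] F deck [-0.7  0.6  0.3] open 37.1 gf 0.0 q [-0.45 -0.39  2.27  0.35  0.96 -2.45]
  z -110 53 [-30. -22. -12.  40.  43.]
  z -100 53 [-30. -19. -12.  38.  42.]
  z -90 52 [-29. -17.   6.  39.  42.]
  z -80 55 [-30. -17.  -9.  37.  41.]
  z -70 55 [-29. -16.  25.  38.  40.]
  z -60 47 [-31. -17.  23.  38.  42.]
  z -50 48 [-70. -26.  14.  36.  42.]
  z -40 29 [-69. -19.  14.  29.  37.]
  z -30 155 [-70. -52. -19.  40.  56.]
  z -20 0 
  z -10 0 
  z 0 0
```

View pics/g3.png

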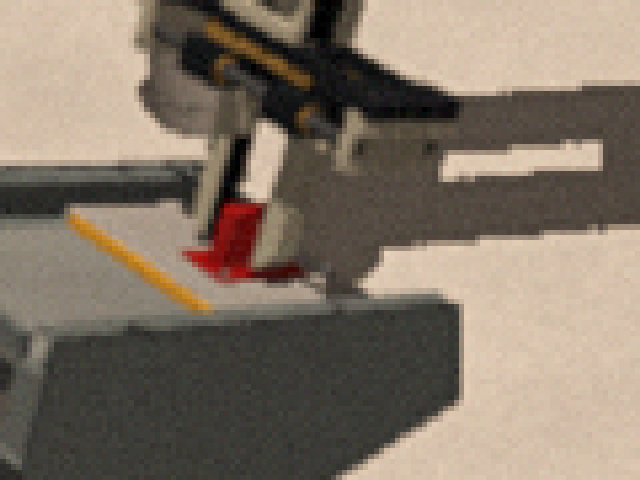

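Both fingers now straddle the red grip (near finger at 278,235, far finger at 210,210). Closing.

Request:
{"method": "play_rows", "body": {
  "slide": [
    [0, 0, 0],
    [0, 0, 0],
    [0, 0, 0],
    [0, 0, 0],
    [0, 0, 0],
    [0, 0, 0],
    [0, 0, 0],
    [0, 0, 0]
  ],
  "twist": [
    [0, 0, 0],
    [0, 0, 0],
    [0, 0, 0],
    [0, 0, 0],
    [0, 0, 0],
    [0, 0, 0],
    [0, 0, 0],
    [0, 0, 0]
  ],
  "fingers": 1,
  "force": 40
}}

```text
t: 7.0
tool_pos: [0.5212, -0.0654, 0.0606]
orientation: [-0.37, 2.685, 0.087]
force: [-4.4, 7.1, 4.7]
opening: 0.0117
gripper_force: 40.0
```

```bash
python3 - <<'E'
from p import *
st()
cplan([(W(-8.6,-3.1,21),Rt(),3),(W(-8.6,-3.1,27.5),Rt(),5)])
E
```

```text
t 7.0 world [ 0.5212 -0.0654  0.0606] deck [-8.66 -1.52 17.76] rel zyx [-0.04  0.13  0.21] F deck [-0.1  8.   5.3] open 11.7 gf 40.0 q [-0.45 -0.39  2.27  0.35  0.96 -2.45]
S [[0,0,-0.004],[0,0,-0.004],[0,0,-0.004],[0,0,-0.005],[0,0,-0.005],[0,0,-0.005],[0,0,-0.006],[0,0,-0.005]]
T [[0,0,0],[0,0,0],[0,0,0],[0,0,0],[0,0,0],[0,0,0],[0,0,0],[0,0,0]]
cmd deck [-8.6 -3.1 27.5]
```

Request:
{"method": "play_rows", "body": {
  "slide": [
    [0, 0.004, -0.004],
    [0, 0.003, -0.004],
    [0, 0, -0.004],
    [0, 0, -0.005],
    [0, 0, -0.005],
    [0, 0, -0.005],
    [0, 0, -0.006],
    [0, 0, -0.005]
  ],
  "twist": [
    [0, 0, 0],
    [0, 0, 0],
    [0, 0, 0],
    [0, 0, 0],
    [0, 0, 0],
    [0, 0, 0],
    [0, 0, 0],
    [0, 0, 0]
  ]
}}

```text
t: 7.8
tool_pos: [0.5172, -0.0664, 0.0693]
orientation: [-0.369, 2.685, 0.083]
force: [3.5, 1.0, -0.8]
opening: 0.0118
gripper_force: 40.0
```

```bash
python3 - <<'E'
from p import *
cset(W(-8.6,-1.35,27.5),Rt())
st()
im,Wd=pts('scene')
cplan([(W(60,-1.35,27.5),Rt(),8),(W(128.6,-1.35,27.5),Rt(),8)])
E
```

```text
t 7.8 world [ 0.5172 -0.0664  0.0693] deck [-8.72 -1.38 27.33] rel zyx [-0.05  0.12  0.05] F deck [ 2.9  0.  -2.2] open 11.8 gf 40.0 q [-0.45 -0.42  2.27  0.34  0.98 -2.44]
S [[-0.034,0,0],[-0.034,0,0],[-0.034,0,0],[-0.034,0,0],[-0.035,0,0],[-0.034,0,0],[-0.035,0,0],[-0.034,0,0]]
T [[0,0,0],[0,0,0],[0,0,0],[0,0,0],[0,0,0],[0,0,0],[0,0,0],[0,0,0]]
S [[-0.034,0,0],[-0.034,0,0],[-0.034,0,0],[-0.035,0,0],[-0.034,0,0],[-0.035,0,0],[-0.034,0,0],[-0.035,0,0]]
T [[0,0,0],[0,0,0],[0,0,0],[0,0,0],[0,0,0],[0,0,0],[0,0,0],[0,0,0]]
cmd deck [128.65  -1.35  27.5 ]
```

Request:
{"method": "play_rows", "body": {
  "slide": [
    [-0.034, 0, 0],
    [-0.034, 0, 0],
    [-0.034, 0, 0],
    [-0.034, 0, 0],
    [-0.035, 0, 0],
    [-0.034, 0, 0],
    [-0.035, 0, 0],
    [-0.034, 0, 0]
  ],
  "twist": [
    [0, 0, 0],
    [0, 0, 0],
    [0, 0, 0],
    [0, 0, 0],
    [0, 0, 0],
    [0, 0, 0],
    [0, 0, 0],
    [0, 0, 0]
  ]
}}

```text
t: 8.65
tool_pos: [0.5777, -0.0493, 0.0982]
orientation: [-0.37, 2.685, 0.083]
force: [-0.1, 0.6, -2.2]
opening: 0.0118
gripper_force: 40.0
```

Request:
{"method": "play_rows", "body": {
  "slide": [
    [-0.034, 0, 0],
    [-0.034, 0, 0],
    [-0.034, 0, 0],
    [-0.035, 0, 0],
    [-0.034, 0, 0],
    [-0.035, 0, 0],
    [-0.034, 0, 0],
    [-0.035, 0, 0]
  ],
  "twist": [
    [0, 0, 0],
    [0, 0, 0],
    [0, 0, 0],
    [0, 0, 0],
    [0, 0, 0],
    [0, 0, 0],
    [0, 0, 0],
    [0, 0, 0]
  ]
}}

```text
t: 9.45
tool_pos: [0.6378, -0.0325, 0.1271]
orientation: [-0.369, 2.685, 0.083]
force: [-0.1, -0.2, -1.4]
opening: 0.0117
gripper_force: 40.0
```

```bash
python3 - <<'E'
from p import *
st()
cplan([(W(128.6,-1.35,18),Rt(),6),(W(128.6,-1.35,18),Rt(),2)])
E
```

```text
t 9.45 world [ 0.6378 -0.0325  0.1271] deck [129.2   -1.41  26.85] rel zyx [-0.05  0.12  0.05] F deck [-0.7 -0.2 -1.2] open 11.7 gf 40.0 q [-0.27 -0.14  1.93  0.27  0.99 -2.23]
S [[0,0,0.006],[0,0,0.006],[0,0,0.006],[0,0,0.007],[0,0,0.006],[0,0,0.007],[0,0,0],[0,0,0]]
T [[0,0,0],[0,0,0],[0,0,0],[0,0,0],[0,0,0],[0,0,0],[0,0,0],[0,0,0]]
cmd deck [128.65  -1.35  18.  ]
```

Request:
{"method": "play_rows", "body": {
  "slide": [
    [0, 0, 0.006],
    [0, 0, 0.006],
    [0, 0, 0.006],
    [0, 0, 0.007],
    [0, 0, 0.006],
    [0, 0, 0.007],
    [0, 0, 0],
    [0, 0, 0]
  ],
  "twist": [
    [0, 0, 0],
    [0, 0, 0],
    [0, 0, 0],
    [0, 0, 0],
    [0, 0, 0],
    [0, 0, 0],
    [0, 0, 0],
    [0, 0, 0]
  ]
}}

```text
t: 10.25
tool_pos: [0.6407, -0.0318, 0.1185]
orientation: [-0.37, 2.686, 0.083]
force: [-7.4, -1.6, 3.8]
opening: 0.0114
gripper_force: 40.0
```

Request:
{"method": "play_rows", "body": {
  "slide": [
    [0, 0, 0],
    [0, 0, 0],
    [0, 0, 0],
    [0, 0, 0],
    [0, 0, 0],
    [0, 0, 0],
    [0, 0, 0],
    [0, 0, 0]
  ],
  "twist": [
    [0, 0, 0],
    [0, 0, 0],
    [0, 0, 0],
    [0, 0, 0],
    [0, 0, 0],
    [0, 0, 0],
    [0, 0, 0],
    [0, 0, 0]
  ],
  "fingers": 0.2
}}

```text
t: 11.05
tool_pos: [0.641, -0.0316, 0.1182]
orientation: [-0.369, 2.685, 0.083]
force: [-1.1, 0.1, -0.6]
opening: 0.037
gripper_force: 0.0
```

```bash
python3 - <<'E'
from p import *
st()
# lift off, then to above pile (visual tip = TCP shifted 33 mm back along tool z)
Mp=down(-4.6)
cplan([(W(128.6,-1.35,110),Rt(),4),(np.array([.45,.15,.20]),down(5),10),(np.array([.408,.281,.16]),Mp,6),(np.array([.408,.281,.08]),Mp,4)])
E
```

```text
t 11.05 world [ 0.641  -0.0316  0.1182] deck [128.45  -1.4   17.35] rel zyx [-0.05  0.13  0.05] F deck [-1.2  0.4 -0.1] open 37.0 gf 0.0 q [-0.27 -0.12  1.93  0.27  0.97 -2.23]
S [[0,0,-0.092],[0,0,-0.092],[0,0,-0.092],[0,0,-0.092],[0.035,0.091,-0.015],[0.037,0.09,-0.014],[0.04,0.089,-0.013],[0.042,0.088,-0.012]]
T [[0,0,0],[0,0,0],[0,0,0],[0,0,0],[0.004,0.042,0.018],[0.004,0.041,0.017],[0.004,0.042,0.018],[0.004,0.041,0.017]]
S [[0.044,0.087,-0.01],[0.046,0.087,-0.008],[0.048,0.086,-0.007],[0.049,0.085,-0.005],[0.051,0.084,-0.003],[0.053,0.082,-0.001],[0.02,0.089,0.027],[0.023,0.089,0.027]]
T [[0.004,0.042,0.018],[0.004,0.041,0.017],[0.004,0.042,0.018],[0.004,0.042,0.017],[0.003,0.041,0.018],[0.004,0.042,0.017],[0,0,0.027],[0,0,0.027]]
S [[0.025,0.088,0.026],[0.028,0.088,0.027],[0.03,0.087,0.026],[0.033,0.085,0.027],[0,0,0.08],[0,0,0.08],[0,0,0.08],[0,0,0.08]]
T [[0,0,0.027],[0,0,0.026],[0,0,0.027],[0,0,0.026],[0,0,0],[0,0,0],[0,0,0],[0,0,0]]
cmd deck [-14.37 362.53  41.81]
```

Request:
{"method": "play_rows", "body": {
  "slide": [
    [0, 0, -0.092],
    [0, 0, -0.092],
    [0, 0, -0.092],
    [0, 0, -0.092],
    [0.035, 0.091, -0.015],
    [0.037, 0.09, -0.014],
    [0.04, 0.089, -0.013],
    [0.042, 0.088, -0.012]
  ],
  "twist": [
    [0, 0, 0],
    [0, 0, 0],
    [0, 0, 0],
    [0, 0, 0],
    [0.004, 0.042, 0.018],
    [0.004, 0.041, 0.017],
    [0.004, 0.042, 0.018],
    [0.004, 0.041, 0.017]
  ]
}}

```text
t: 11.85
tool_pos: [0.5418, 0.0352, 0.2014]
orientation: [-0.283, 2.871, 0.051]
force: [0.0, 0.9, -0.1]
opening: 0.0366
gripper_force: 0.0
```

Request:
{"method": "play_rows", "body": {
  "slide": [
    [0.044, 0.087, -0.01],
    [0.046, 0.087, -0.008],
    [0.048, 0.086, -0.007],
    [0.049, 0.085, -0.005],
    [0.051, 0.084, -0.003],
    [0.053, 0.082, -0.001],
    [0.02, 0.089, 0.027],
    [0.023, 0.089, 0.027]
  ],
  "twist": [
    [0.004, 0.042, 0.018],
    [0.004, 0.041, 0.017],
    [0.004, 0.042, 0.018],
    [0.004, 0.042, 0.017],
    [0.003, 0.041, 0.018],
    [0.004, 0.042, 0.017],
    [0, 0, 0.027],
    [0, 0, 0.027]
  ],
  "fingers": -1
}}

```text
t: 12.65
tool_pos: [0.4365, 0.1945, 0.1865]
orientation: [0.046, -3.139, -0.001]
force: [-0.4, 0.2, -1.0]
opening: 0.0923
gripper_force: 0.0
```

Request:
{"method": "play_rows", "body": {
  "slide": [
    [0.025, 0.088, 0.026],
    [0.028, 0.088, 0.027],
    [0.03, 0.087, 0.026],
    [0.033, 0.085, 0.027],
    [0, 0, 0.08],
    [0, 0, 0.08],
    [0, 0, 0.08],
    [0, 0, 0.08]
  ],
  "twist": [
    [0, 0, 0.027],
    [0, 0, 0.026],
    [0, 0, 0.027],
    [0, 0, 0.026],
    [0, 0, 0],
    [0, 0, 0],
    [0, 0, 0],
    [0, 0, 0]
  ]
}}

```text
t: 13.45
tool_pos: [0.4081, 0.2812, 0.0794]
orientation: [-0.126, -3.136, -0.001]
force: [-0.8, -0.3, -0.8]
opening: 0.0932
gripper_force: 0.0
```

```bash
python3 - <<'E'
from p import *
s=st();print(cget()[0])
im,Wd=pts('scene');np.savez('scene1.npz',im=im,W=Wd);it,Wt=pts('top');np.savez('top1.npz',im=it,W=Wt)
p,M=cget();q=((Wd.reshape(-1,3)-p)@M)*1e3
k=(np.abs(q[:,0])<20)&(np.abs(q[:,1])<75)&(q[:,2]>-110)&(q[:,2]<60);g=q[k]
for z in range(-110,60,10):
    w=g[(g[:,2]>=z)&(g[:,2]<z+10)]
    if len(w):print('  z',z,len(w),'y',np.percentile(w[:,1],[0,20,50,80,100]).round(),'x',np.percentile(w[:,0],[5,50,95]).round())
a=cv2.resize(im[220:320,320:453],(800,600),interpolation=cv2.INTER_NEAREST);save('pl.png',a)
# well by top camera
b=cv2.resize(it[140:260,320:440],(600,600),interpolation=cv2.INTER_CUBIC);save('well.png',b)
E
```

```text
t 13.45 world [0.4081 0.2812 0.0794] deck [-14.46 362.76  41.17] rel zyx [-22.21  23.5   -9.17] F deck [-1.1 -0.1 -0.3] open 93.2 gf 0.0 q [ 0.5  -0.07  1.89  0.    1.32 -0.99]
[0.4079432  0.2809005  0.07999848]
  z -110 6 y [-45. -45. -45. -44. -43.] x [-6. -1.  2.]
  z -100 19 y [-52. -46. -43.  68.  69.] x [-7.  3.  8.]
  z -90 40 y [-58. -46.  65.  68.  69.] x [-8. -5.  9.]
  z -80 46 y [-56. -45.  56.  66.  68.] x [-8. -5.  7.]
  z -70 53 y [-56. -44.  54.  66.  68.] x [-8. -2.  8.]
  z -60 56 y [-56. -43.  52.  65.  68.] x [-8. -3.  9.]
  z -50 50 y [-55. -44.  55.  64.  67.] x [-8. -3. 10.]
  z -40 24 y [-51. -46. -43.  -1.  63.] x [-8. -3.  8.]
  z 50 302 y [-26. -11.  11.  30.  42.] x [-18.   0.  18.]
```

View pics/well.png

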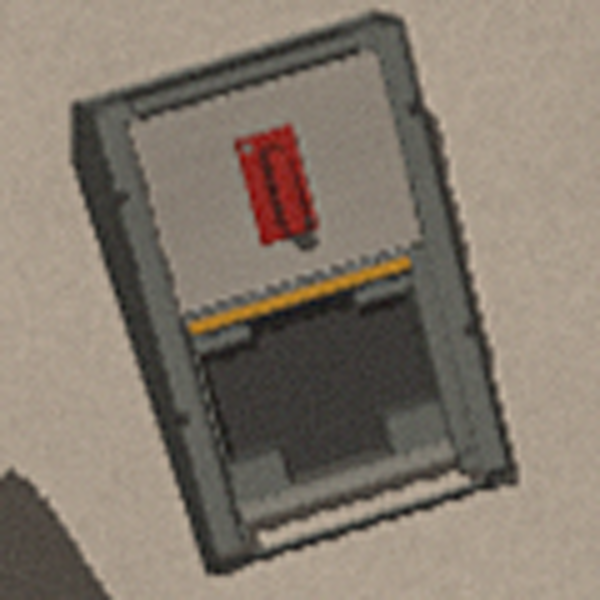

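The shutter is open behind the yellow ridge (300,295). The well and its corner blocks show clearly at (260,470), (420,425), (222,335) and (385,290). Now down over the pile.

Request:
{"method": "play_rows", "body": {
  "slide": [
    [0, 0, 0.06],
    [0, 0, 0.06],
    [0, 0, 0.06],
    [0, 0, 0.06],
    [0, 0, 0.06],
    [0, 0, 0.06],
    [0, 0, 0.05],
    [0, 0, 0.03]
  ],
  "twist": [
    [0, 0, 0],
    [0, 0, 0],
    [0, 0, 0],
    [0, 0, 0],
    [0, 0, 0],
    [0, 0, 0],
    [0, 0, 0],
    [0, 0, 0]
  ]
}}

```text
t: 14.35
tool_pos: [0.4072, 0.2807, -0.0313]
orientation: [-0.126, -3.135, 0.001]
force: [-0.1, -0.4, -0.4]
opening: 0.0931
gripper_force: 0.0
```

Request:
{"method": "play_rows", "body": {
  "slide": [
    [0, 0, 0],
    [0, 0, 0],
    [0, 0, 0.003],
    [0, 0, 0.003],
    [0, 0, 0.003],
    [0, 0, 0.003],
    [0, 0, 0],
    [0, 0, 0]
  ],
  "twist": [
    [0, 0, 0],
    [0, 0, 0],
    [0, 0, 0],
    [0, 0, 0],
    [0, 0, 0],
    [0, 0, 0],
    [0, 0, 0],
    [0, 0, 0]
  ]
}}

```text
t: 15.15
tool_pos: [0.4078, 0.281, -0.0329]
orientation: [-0.126, -3.136, -0.0]
force: [0.3, 0.2, 0.2]
opening: 0.093
gripper_force: 0.0
```

```bash
python3 - <<'E'
from p import *
s=st();p,M=cget();p=p+M@[0,0,.113];cset(p,M);print(p)
q,im=gv()
for z in range(-95,20,10):
    w=q[(q[:,2]>=z)&(q[:,2]<z+10)]
    if len(w):print('  z',z,len(w),'y',np.percentile(w[:,1],[0,20,50,80,100]).round())
E
```

```text
t 15.15 world [ 0.4078  0.281  -0.0329] deck [-62.21 362.69 -60.44] rel zyx [-22.23  23.52  -9.19] F deck [0.4 0.1 0. ] open 93.0 gf 0.0 q [ 0.5   0.08  1.97  0.    1.1  -0.99]
[ 0.4078869   0.28088489 -0.03300151]
  z -95 16 y [-57. -44. -43.  66.  68.]
  z -85 32 y [-58. -47.  63.  67.  69.]
  z -75 37 y [-57. -45.  61.  66.  68.]
  z -65 240 y [-56. -19.   5.  34.  67.]
  z -55 65 y [-58. -43.  39.  64.  67.]
  z -45 56 y [-55. -43.  39.  52.  65.]
  z -35 185 y [-70. -53.  53.  64.  70.]
```

Request:
{"method": "play_rows", "body": {
  "slide": [
    [0, 0, 0.002],
    [0, 0, 0.002],
    [0, 0, 0.002],
    [0, 0, 0.002],
    [0, 0, 0],
    [0, 0, 0],
    [0, 0, 0],
    [0, 0, 0]
  ],
  "twist": [
    [0, 0, 0],
    [0, 0, 0],
    [0, 0, 0],
    [0, 0, 0],
    [0, 0, 0],
    [0, 0, 0],
    [0, 0, 0],
    [0, 0, 0]
  ]
}}

```text
t: 16.0
tool_pos: [0.4079, 0.2811, -0.0334]
orientation: [-0.126, -3.136, -0.0]
force: [-6.9, -4.1, 18.6]
opening: 0.0928
gripper_force: 9.2
```

Request:
{"method": "play_rows", "body": {
  "slide": [
    [0, 0, 0.002],
    [0, 0, 0.002],
    [0, 0, 0.002],
    [0, 0, 0.002],
    [0, 0, 0],
    [0, 0, 0],
    [0, 0, 0],
    [0, 0, 0]
  ],
  "twist": [
    [0, 0, 0],
    [0, 0, 0],
    [0, 0, 0],
    [0, 0, 0],
    [0, 0, 0],
    [0, 0, 0],
    [0, 0, 0],
    [0, 0, 0]
  ]
}}

```text
t: 16.8
tool_pos: [0.408, 0.2811, -0.0335]
orientation: [-0.126, -3.136, 0.0]
force: [-17.5, -10.7, 41.6]
opening: 0.0928
gripper_force: 20.6
```

Tips touch the counter at reported z = -0.0334, so the offset is 33.4 mm. I'll back off and grip.

Request:
{"method": "play_rows", "body": {
  "slide": [
    [0, 0, -0.011],
    [0, 0, -0.011],
    [0, 0, 0],
    [0, 0, 0],
    [0, 0, 0],
    [0, 0, 0],
    [0, 0, 0],
    [0, 0, 0]
  ],
  "twist": [
    [0, 0, 0],
    [0, 0, 0],
    [0, 0, 0],
    [0, 0, 0],
    [0, 0, 0],
    [0, 0, 0],
    [0, 0, 0],
    [0, 0, 0]
  ]
}}

```text
t: 17.6
tool_pos: [0.4077, 0.281, -0.0315]
orientation: [-0.126, -3.136, -0.0]
force: [-0.3, 0.1, 1.1]
opening: 0.0931
gripper_force: 0.0
```

Request:
{"method": "play_rows", "body": {
  "slide": [
    [0, 0, 0],
    [0, 0, 0],
    [0, 0, 0],
    [0, 0, 0],
    [0, 0, 0],
    [0, 0, 0],
    [0, 0, 0],
    [0, 0, 0]
  ],
  "twist": [
    [0, 0, 0],
    [0, 0, 0],
    [0, 0, 0],
    [0, 0, 0],
    [0, 0, 0],
    [0, 0, 0],
    [0, 0, 0],
    [0, 0, 0]
  ],
  "fingers": 1,
  "force": 30
}}

```text
t: 18.4
tool_pos: [0.4078, 0.2811, -0.0314]
orientation: [-0.126, -3.136, -0.001]
force: [-0.5, 0.8, -0.4]
opening: 0.0639
gripper_force: 30.0
```

```bash
python3 - <<'E'
from p import *
s=st();p,M=cget();p[2]=-.0315;cset(p,M)
cplan([(p+[0,0,.03],M,4),(p+[0,0,.12],M,4)])
E
```

```text
t 18.4 world [ 0.4078  0.2811 -0.0314] deck [-61.51 362.75 -59.09] rel zyx [-22.23  23.51  -9.18] F deck [-0.4  0.9 -0.2] open 63.9 gf 30.0 q [ 0.5   0.08  1.97  0.    1.1  -0.99]
S [[0,0,-0.03],[0,0,-0.03],[0,0,-0.03],[0,0,-0.03],[0,0,-0.09],[0,0,-0.09],[0,0,-0.09],[0,0,-0.09]]
T [[0,0,0],[0,0,0],[0,0,0],[0,0,0],[0,0,0],[0,0,0],[0,0,0],[0,0,0]]
cmd deck [-10.78 362.53  49.51]
```

Request:
{"method": "play_rows", "body": {
  "slide": [
    [0, 0, -0.03],
    [0, 0, -0.03],
    [0, 0, -0.03],
    [0, 0, -0.03],
    [0, 0, -0.09],
    [0, 0, -0.09],
    [0, 0, -0.09],
    [0, 0, -0.09]
  ],
  "twist": [
    [0, 0, 0],
    [0, 0, 0],
    [0, 0, 0],
    [0, 0, 0],
    [0, 0, 0],
    [0, 0, 0],
    [0, 0, 0],
    [0, 0, 0]
  ],
  "force": 40
}}

```text
t: 19.2
tool_pos: [0.4081, 0.2809, 0.0902]
orientation: [-0.126, -3.137, -0.001]
force: [0.2, 0.6, -2.6]
opening: 0.0638
gripper_force: 40.0
```

```bash
python3 - <<'E'
from p import *
s=st();p,M=cget()
im,Wd=pts('scene');q=((Wd.reshape(-1,3)-p)@M)*1e3
k=(np.abs(q[:,0])<80)&(np.abs(q[:,1])<60)&(q[:,2]>-75)&(q[:,2]<5);g=q[k]
for z in range(-75,5,6):
    w=g[(g[:,2]>=z)&(g[:,2]<z+6)]
    if len(w):print('  z',z,len(w),'x',np.percentile(w[:,0],[0,2,50,98,100]).round(),'y',np.percentile(w[:,1],[2,50,98]).round())
t=np.load('scene1.npz');h=cv2.cvtColor(im,cv2.COLOR_RGB2HSV)
save('held.png',cv2.resize(im[170:290,320:480],(800,600),interpolation=cv2.INTER_NEAREST))
# top view of pile from t=13.45 image: refine pile centre by casting
z=np.load('top1.npz');Wt=z['W'];qq=Wt[230:290,250:300].reshape(-1,3);qq=qq[qq[:,2]>.018]
print(cv2.minAreaRect((qq[(qq[:,2]<.05)][:,:2]*1e3).astype(np.float32)))
E
```

```text
t 19.2 world [0.4081 0.2809 0.0902] deck [ -9.9  362.52  50.92] rel zyx [-22.23  23.49  -9.17] F deck [-0.7  0.5 -2.5] open 63.8 gf 40.0 q [ 0.5  -0.09  1.88  0.    1.35 -0.99]
  z -75 31 x [-8. -8. -3. 11. 11.] y [-39.  41.  53.]
  z -69 31 x [-8. -8. -5.  7.  9.] y [-39.  40.  52.]
  z -63 461 x [-58. -56. -26.   6.  55.] y [-28.   7.  49.]
  z -57 141 x [-57. -57. -20.  59.  63.] y [-29.  34.  51.]
  z -51 99 x [-56. -56. -12.  62.  63.] y [-20.  35.  51.]
  z -45 75 x [-56. -56. -16.  62.  66.] y [-11.  35.  49.]
  z -39 76 x [-55. -55. -19.  64.  66.] y [-25.  35.  40.]
  z -33 14 x [-54. -54. -32.  46.  46.] y [-12.  34.  35.]
((393.45111083984375, 282.65301513671875), (63.94713592529297, 91.9650650024414), 85.31059265136719)
```

View pics/held.png

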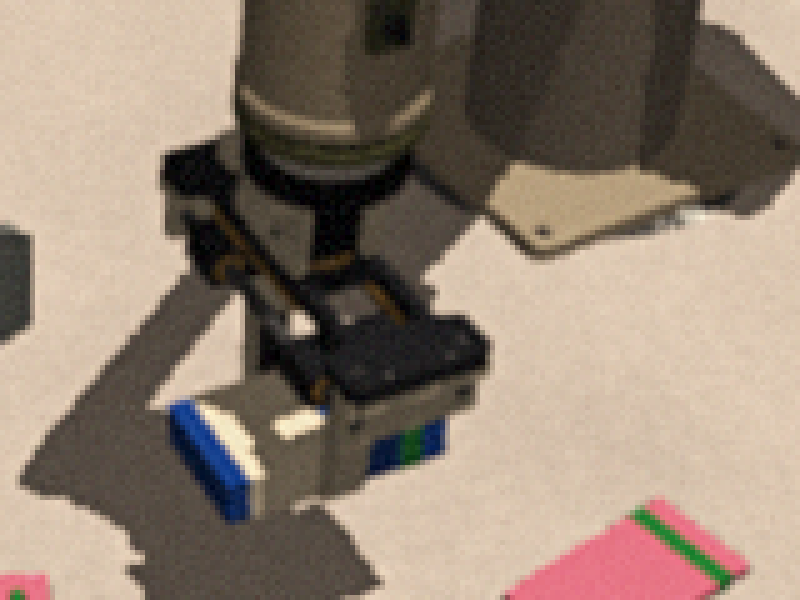

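The pile is held by its sides between the fingers (blue end at 210,465). Next, the lateral centre of the well from brightness steps at the corner blocks.

```bash
python3 - <<'E'
from p import *
from scipy.ndimage import map_coordinates, gaussian_filter1d
z=np.load('top1.npz');g=cv2.cvtColor(z['im'],cv2.COLOR_RGB2GRAY).astype(float)
c=cams.get_calibration('top');T=np.linalg.inv(np.array(c['world_from_camera']))
def pr(P):
    q=P@T[:3,:3].T+T[:3,3];return np.c_[c['fx']*q[:,0]/q[:,2]+c['cx'],c['fy']*q[:,1]/q[:,2]+c['cy']]
ys=np.arange(-72,72.1,.5)
for (xa,xb,zz) in((-56,-46,28),(42,49,31)):
    I=0
    for x in np.linspace(xa,xb,5):
        uv=pr(np.array([W(x,y,zz) for y in ys]));I=I+map_coordinates(g,[uv[:,1],uv[:,0]],order=1)/5
    d=gaussian_filter1d(np.gradient(I),3)
    L=(ys<-20)&(ys>-50);Rr=(ys>20)&(ys<50)
    a=ys[L][np.argmin(d[L])];b=ys[Rr][np.argmax(d[Rr])]
    print(xa,'edges',a,b,'mid',(a+b)/2,'width',b-a,I[::16].round())
# along x at y=0: front wall / overhang edges
xs=np.arange(-95,70,.5);I=0
for y in np.linspace(-25,25,11):
    uv=pr(np.array([W(x,y,35) for x in xs]));I=I+map_coordinates(g,[uv[:,1],uv[:,0]],order=1)/11
d=gaussian_filter1d(np.gradient(I),2);k=np.argsort(-abs(d))[:40]
print('x edges (z35)',sorted(zip(xs[k],d[k].round(1)))[::3]);print(I[::10].round())
E
```

```text
-56 edges -35.0 34.5 mid -0.25 width 69.5 [79. 96. 96. 94. 97. 58. 57. 59. 58. 58. 58. 58. 58. 52. 95. 96. 96. 97.
 62.]
42 edges -35.5 34.0 mid -0.75 width 69.5 [75. 79. 81. 85. 78. 53. 49. 42. 43. 47. 42. 45. 43. 51. 82. 83. 76. 91.
 56.]
x edges (z35) [(np.float64(-95.0), np.float64(8.5)), (np.float64(-93.5), np.float64(7.0)), (np.float64(-92.0), np.float64(4.4)), (np.float64(-85.5), np.float64(-6.2)), (np.float64(-84.0), np.float64(-8.6)), (np.float64(-82.5), np.float64(-8.2)), (np.float64(-81.0), np.float64(-4.3)), (np.float64(-75.0), np.float64(4.5)), (np.float64(47.5), np.float64(5.2)), (np.float64(49.0), np.float64(8.3)), (np.float64(50.5), np.float64(8.6)), (np.float64(52.0), np.float64(6.5)), (np.float64(64.5), np.float64(4.1)), (np.float64(66.0), np.float64(4.0))]
[110. 163. 136.  65.  93. 123. 116.  83.  69.  57.  58.  56.  57.  58.
  57.  58.  56.  57.  57.  57.  56.  57.  57.  58.  57.  57.  56.  37.
  30.  82. 132.  98. 117.]
```

```bash
cat >> p.py <<'E'
def tcp(bx,bz,th,c=1.5,y=-0.8,yaw=-0.2):
    t=np.radians(th);e=np.array([np.cos(t),-np.sin(t)]);n=np.array([np.sin(t),np.cos(t)])
    r=np.array([bx,bz])-(60-c)*e-31.5*n
    return W(r[0],y,r[1]),Rt(th,yaw)
E
python3 - <<'E'
from p import *
p,M=cget();e=np.array([np.cos(np.radians(18)),-np.sin(np.radians(18))])
h=np.array([50,4])-40*e
a,Ma=tcp(h[0],h[1]+60,18); b,_=tcp(h[0],h[1],18); print(a,b)
cplan([(p+[0,0,.07],M,3),(a+[-.04,.1,.03],Ma,13),(a,Ma,5),(a,Ma,3)])
E
```

```text
[ 0.46297371 -0.08104267  0.08404779] [ 0.48738478 -0.07418103  0.02966932]
S [[0,0,-0.093],[0,0,-0.093],[0,0,-0.094],[-0.011,-0.08,0.014],[-0.009,-0.08,0.014],[-0.006,-0.081,0.013],[-0.004,-0.081,0.013],[-0.002,-0.081,0.013]]
T [[0,0,0],[0,0,0],[0,0,0],[-0.002,-0.009,-0.026],[-0.002,-0.009,-0.026],[-0.002,-0.009,-0.026],[-0.002,-0.009,-0.026],[-0.002,-0.009,-0.026]]
S [[0.001,-0.081,0.013],[0.003,-0.081,0.013],[0.005,-0.081,0.013],[0.007,-0.08,0.013],[0.01,-0.08,0.012],[0.012,-0.08,0.012],[0.014,-0.08,0.012],[0.016,-0.079,0.012]]
T [[-0.001,-0.009,-0.026],[-0.002,-0.009,-0.026],[-0.001,-0.009,-0.025],[-0.002,-0.009,-0.026],[-0.002,-0.009,-0.025],[-0.001,-0.008,-0.026],[-0.002,-0.009,-0.025],[-0.001,-0.008,-0.026]]
S [[-0.006,-0.086,0.025],[-0.006,-0.086,0.025],[-0.007,-0.085,0.025],[-0.006,-0.086,0.025],[-0.007,-0.085,0.024],[0,0,0],[0,0,0],[0,0,0]]
T [[0,0,0],[0,0,0],[0,0,0],[0,0,0],[0,0,0],[0,0,0],[0,0,0],[0,0,0]]
cmd deck [-53.37  -0.75  64.54]
```

Request:
{"method": "play_rows", "body": {
  "slide": [
    [0, 0, -0.093],
    [0, 0, -0.093],
    [0, 0, -0.094],
    [-0.011, -0.08, 0.014],
    [-0.009, -0.08, 0.014],
    [-0.006, -0.081, 0.013],
    [-0.004, -0.081, 0.013],
    [-0.002, -0.081, 0.013]
  ],
  "twist": [
    [0, 0, 0],
    [0, 0, 0],
    [0, 0, 0],
    [-0.002, -0.009, -0.026],
    [-0.002, -0.009, -0.026],
    [-0.002, -0.009, -0.026],
    [-0.002, -0.009, -0.026],
    [-0.002, -0.009, -0.026]
  ]
}}

```text
t: 20.05
tool_pos: [0.4138, 0.1792, 0.1412]
orientation: [-0.088, 3.095, 0.014]
force: [-0.5, -0.3, -1.7]
opening: 0.0636
gripper_force: 40.0
```

Request:
{"method": "play_rows", "body": {
  "slide": [
    [0.001, -0.081, 0.013],
    [0.003, -0.081, 0.013],
    [0.005, -0.081, 0.013],
    [0.007, -0.08, 0.013],
    [0.01, -0.08, 0.012],
    [0.012, -0.08, 0.012],
    [0.014, -0.08, 0.012],
    [0.016, -0.079, 0.012]
  ],
  "twist": [
    [-0.001, -0.009, -0.026],
    [-0.002, -0.009, -0.026],
    [-0.001, -0.009, -0.025],
    [-0.002, -0.009, -0.026],
    [-0.002, -0.009, -0.025],
    [-0.001, -0.008, -0.026],
    [-0.002, -0.009, -0.025],
    [-0.001, -0.008, -0.026]
  ]
}}

```text
t: 20.85
tool_pos: [0.423, 0.0181, 0.1137]
orientation: [-0.41, 2.995, 0.028]
force: [0.6, 0.3, -1.8]
opening: 0.0637
gripper_force: 40.0
```

Request:
{"method": "play_rows", "body": {
  "slide": [
    [-0.006, -0.086, 0.025],
    [-0.006, -0.086, 0.025],
    [-0.007, -0.085, 0.025],
    [-0.006, -0.086, 0.025],
    [-0.007, -0.085, 0.024],
    [0, 0, 0],
    [0, 0, 0],
    [0, 0, 0]
  ],
  "twist": [
    [0, 0, 0],
    [0, 0, 0],
    [0, 0, 0],
    [0, 0, 0],
    [0, 0, 0],
    [0, 0, 0],
    [0, 0, 0],
    [0, 0, 0]
  ]
}}

```text
t: 21.65
tool_pos: [0.4628, -0.0804, 0.0839]
orientation: [-0.408, 2.996, 0.029]
force: [0.9, 0.4, -2.7]
opening: 0.0637
gripper_force: 40.0
```

```bash
python3 - <<'E'
from p import *
st();p,M=cget();print(((D.T@p-O)*1e3).round(1))
for n in('scene','top'):
    im,Wd=pts(n);h=cv2.cvtColor(im,cv2.COLOR_RGB2HSV).reshape(-1,3)
    q=((Wd.reshape(-1,3)-p)@M)*1e3
    blue=(h[:,0]>105)&(h[:,0]<125)&(h[:,1]>130)
    k=(np.abs(q[:,0])<85)&(np.abs(q[:,1])<45)&(q[:,2]>-68)&(q[:,2]<-25)
    g=q[k];b=q[k&blue]
    print(n,'all x',np.percentile(g[:,0],[1,5,50,95,99]).round(1),'blue n',len(b),'x',np.percentile(b[:,0],[1,10,30,50,90,99]).round(1),'y',np.percentile(b[:,1],[1,50,99]).round(1),'z',np.percentile(b[:,2],[1,50,99]).round(1))
    e=b[np.abs(b[:,0]+58)<9];print('   upper end blue',len(e),np.median(e[:,0]),np.percentile(e[:,1],[2,98]).round(1),np.percentile(e[:,2],[2,98]).round(1))
E
```

```text
t 21.65 world [ 0.4628 -0.0804  0.0839] deck [-53.48  -0.12  64.39] rel zyx [-0.19 18.15  0.08] F deck [-0.2  0.1 -2.9] open 63.7 gf 40.0 q [-0.34 -0.28  2.07  0.07  1.26 -2.21]
[-53.4  -0.8  64.5]
scene all x [-58.2 -56.6 -19.2  53.2  60.9] blue n 231 x [-58.9 -57.1 -55.  -52.8  52.7  59.3] y [-25.2  12.7  39.5] z [-59.  -52.4 -31.2]
   upper end blue 139 -54.975637723746374 [-24.5  37.9] [-58.1 -31.2]
top all x [-58.5 -55.7  44.7  60.2  62. ] blue n 93 x [-58.  -55.6 -50.   52.1  59.6  61.9] y [-30.1  11.4  29.4] z [-66.4 -57.3 -36.2]
   upper end blue 32 -54.1914693035009 [ 4.  29.6] [-64.9 -46.6]
```

```bash
python3 - <<'E'
from p import *
e=np.array([np.cos(np.radians(18)),-np.sin(np.radians(18))])
h=np.array([50,4])-40*e
b,Mb=tcp(h[0],h[1],18);c1,_=tcp(50,4,18)
cplan([(b,Mb,6),(b,Mb,2),(c1,Mb,8)])
E
```

```text
S [[-0.012,0,0.038],[-0.012,0,0.038],[-0.013,0,0.038],[-0.012,0,0.038],[-0.013,0,0.038],[-0.012,0,0.038],[0,0,0],[0,0,0]]
T [[0,0,0],[0,0,0],[0,0,0],[0,0,0],[0,0,0],[0,0,0],[0,0,0],[0,0,0]]
S [[-0.02,0,0],[-0.02,0,0],[-0.02,0,0],[-0.02,0,0],[-0.02,0,0],[-0.02,0,0],[-0.02,0,0],[-0.02,0,0]]
T [[0,0,0],[0,0,0],[0,0,0],[0,0,0],[0,0,0],[0,0,0],[0,0,0],[0,0,0]]
cmd deck [-15.38  -0.86  -7.77]
```

Request:
{"method": "play_rows", "body": {
  "slide": [
    [-0.012, 0, 0.038],
    [-0.012, 0, 0.038],
    [-0.013, 0, 0.038],
    [-0.012, 0, 0.038],
    [-0.013, 0, 0.038],
    [-0.012, 0, 0.038],
    [0, 0, 0],
    [0, 0, 0]
  ],
  "twist": [
    [0, 0, 0],
    [0, 0, 0],
    [0, 0, 0],
    [0, 0, 0],
    [0, 0, 0],
    [0, 0, 0],
    [0, 0, 0],
    [0, 0, 0]
  ]
}}

```text
t: 22.55
tool_pos: [0.487, -0.074, 0.0291]
orientation: [-0.408, 2.997, 0.029]
force: [0.2, -0.4, -1.2]
opening: 0.0638
gripper_force: 40.0
```

```bash
python3 - <<'E'
from p import *
st()
im,Wd=pts('scene');h=cv2.cvtColor(im,cv2.COLOR_RGB2HSV).reshape(-1,3)
q=(Wd.reshape(-1,3)@D-O)*1e3
b=(h[:,0]>105)&(h[:,0]<125)&(h[:,1]>130)&(np.abs(q[:,0])<120)&(np.abs(q[:,1])<60)&(q[:,2]>0)
b=q[b];print('blue deck x',np.percentile(b[:,0],[1,50,99]).round(),'y',np.percentile(b[:,1],[1,99]).round(),'z',np.percentile(b[:,2],[1,50,99]).round())
E
```

```text
t 22.55 world [ 0.487  -0.074   0.0291] deck [-53.97  -0.47   4.11] rel zyx [-0.2  18.2   0.09] F deck [-0.4 -0.5 -1.1] open 63.8 gf 40.0 q [-0.31 -0.14  2.06  0.08  1.13 -2.18]
blue deck x [-97.  10.  40.] y [-27.  51.] z [ 28.  45. 208.]
```

Request:
{"method": "play_rows", "body": {
  "slide": [
    [-0.02, 0, 0],
    [-0.02, 0, 0],
    [-0.02, 0, 0],
    [-0.02, 0, 0],
    [-0.02, 0, 0],
    [-0.02, 0, 0],
    [-0.02, 0, 0],
    [-0.02, 0, 0]
  ],
  "twist": [
    [0, 0, 0],
    [0, 0, 0],
    [0, 0, 0],
    [0, 0, 0],
    [0, 0, 0],
    [0, 0, 0],
    [0, 0, 0],
    [0, 0, 0]
  ]
}}

```text
t: 23.4
tool_pos: [0.5259, -0.0633, 0.0342]
orientation: [-0.408, 2.996, 0.028]
force: [-0.1, 0.1, -1.6]
opening: 0.0638
gripper_force: 40.0
```

Request:
{"method": "play_rows", "body": {
  "slide": [
    [0, 0, 0],
    [0, 0, 0],
    [0, 0, 0],
    [-0.004, 0, 0.001],
    [-0.004, 0, 0.001],
    [-0.004, 0, 0.001],
    [0, 0, 0],
    [0, 0, 0]
  ],
  "twist": [
    [0, 0, 0],
    [0, 0, 0],
    [0, 0, 0],
    [0, 0, 0],
    [0, 0, 0],
    [0, 0, 0],
    [0, 0, 0],
    [0, 0, 0]
  ]
}}

```text
t: 24.2
tool_pos: [0.5285, -0.0626, 0.0339]
orientation: [-0.408, 2.996, 0.028]
force: [0.1, 0.1, -2.7]
opening: 0.0638
gripper_force: 40.0
```

```bash
python3 - <<'E'
from p import *
st();p,M=cget();p=p+M@np.array([-.003,0,.00075]);cset(p,M);print(((D.T@p-O)*1e3).round(2))
E
```

```text
t 24.2 world [ 0.5285 -0.0626  0.0339] deck [-12.92  -0.77  -9.76] rel zyx [-0.2  18.15  0.06] F deck [-1.   0.1 -2.5] open 63.8 gf 40.0 q [-0.26 -0.04  1.96  0.07  1.13 -2.13]
[-12.76  -0.87  -9.41]
```

Request:
{"method": "play_rows", "body": {
  "slide": [
    [-0.004, 0, -0.001],
    [-0.004, 0, -0.001],
    [-0.004, 0, -0.001],
    [0, 0, 0],
    [0, 0, 0],
    [0, 0, 0],
    [0, 0, 0],
    [0, 0, 0]
  ],
  "twist": [
    [0, 0, 0],
    [0, 0, 0],
    [0, 0, 0],
    [0, 0, 0],
    [0, 0, 0],
    [0, 0, 0],
    [0, 0, 0],
    [0, 0, 0]
  ]
}}

```text
t: 25.0
tool_pos: [0.5305, -0.062, 0.0346]
orientation: [-0.408, 2.997, 0.029]
force: [-4.7, -1.7, -1.1]
opening: 0.0635
gripper_force: 40.0
```

```bash
python3 - <<'E'
from p import *
st();p,M=cget();p=p+M@np.array([-.003,0,-.00075]);cset(p,M);print(((D.T@p-O)*1e3).round(2))
E
```

```text
t 25.0 world [ 0.5305 -0.062   0.0346] deck [-10.75  -0.73 -10.03] rel zyx [-0.21 18.23  0.08] F deck [-5.  -0.4  1.1] open 63.5 gf 40.0 q [-0.26 -0.04  1.95  0.07  1.13 -2.13]
[-9.68 -0.88 -9.62]
```

Contact with the upper wall came where the model puts it (within 0.5 mm). I'll back off and swing the front end down.

```bash
python3 - <<'E'
from p import *
f=lambda bx,bz,th:tcp(bx-.5,bz,th)
cplan([(*f(53,2.5,18),2),(*f(54.4,2.5,14.5),2),(*f(55.9,2.3,11),2),(*f(57.0,2.2,8.5),1),(*f(57.0,2.2,8.5),1)])
cplan([(*f(58.2,2.2,5.5),2),(*f(59.2,1.8,2.5),2),(*f(60,1.5,0),2),(*f(60,1.2,0),1),(*f(60,1.2,0),1)])
E
```

```text
S [[0.006,0,0.002],[0.006,0,0.001],[-0.007,0,0.006],[-0.006,0,0.007],[-0.007,0,0.006],[-0.007,0,0.007],[-0.01,0,0.01],[0,0,0]]
T [[0,0,0],[0,0,0],[0,-0.029,0],[0,-0.03,0],[0,-0.029,0],[0,-0.029,0],[0,-0.042,0],[0,0,0]]
cmd deck [ -6.    -0.89 -20.39]
S [[-0.006,0,0.006],[-0.005,0,0.005],[-0.006,0,0.007],[-0.005,0,0.007],[-0.005,0,0.005],[-0.004,0,0.006],[0,0,0.001],[0,0,0]]
T [[0,-0.025,0],[0,-0.025,0],[0,-0.025,0],[0,-0.025,0],[0,-0.021,0],[0,-0.02,0],[0,0,0],[0,0,0]]
cmd deck [  0.97  -0.91 -30.28]
```

Request:
{"method": "play_rows", "body": {
  "slide": [
    [0.006, 0, 0.002],
    [0.006, 0, 0.001],
    [-0.007, 0, 0.006],
    [-0.006, 0, 0.007],
    [-0.007, 0, 0.006],
    [-0.007, 0, 0.007],
    [-0.01, 0, 0.01],
    [0, 0, 0]
  ],
  "twist": [
    [0, 0, 0],
    [0, 0, 0],
    [0, -0.029, 0],
    [0, -0.03, 0],
    [0, -0.029, 0],
    [0, -0.029, 0],
    [0, -0.042, 0],
    [0, 0, 0]
  ]
}}

```text
t: 25.8
tool_pos: [0.5383, -0.0599, 0.0263]
orientation: [-0.384, 2.83, 0.06]
force: [-0.6, 1.0, -2.7]
opening: 0.0638
gripper_force: 40.0
```

```bash
python3 -c "
from p import *
st()"
```

```text
t 25.8 world [ 0.5383 -0.0599  0.0263] deck [ -6.9   -0.79 -20.97] rel zyx [-0.27  8.5   0.04] F deck [-1.5  1.1 -2.3] open 63.8 gf 40.0 q [-0.33 -0.16  2.11  0.2   0.96 -2.27]
```

Free of contact; finish the swing.

Request:
{"method": "play_rows", "body": {
  "slide": [
    [-0.006, 0, 0.006],
    [-0.005, 0, 0.005],
    [-0.006, 0, 0.007],
    [-0.005, 0, 0.007],
    [-0.005, 0, 0.005],
    [-0.004, 0, 0.006],
    [0, 0, 0.001],
    [0, 0, 0]
  ],
  "twist": [
    [0, -0.025, 0],
    [0, -0.025, 0],
    [0, -0.025, 0],
    [0, -0.025, 0],
    [0, -0.021, 0],
    [0, -0.02, 0],
    [0, 0, 0],
    [0, 0, 0]
  ]
}}

```text
t: 26.6
tool_pos: [0.5486, -0.0569, 0.0205]
orientation: [-0.365, 2.687, 0.084]
force: [-1.1, 1.0, -3.2]
opening: 0.0634
gripper_force: 40.0
```

```bash
python3 -c "
from p import *
st()"
```

```text
t 26.6 world [ 0.5486 -0.0569  0.0205] deck [  0.37  -0.77 -30.69] rel zyx [-0.24  0.18  0.07] F deck [-2.1  1.3 -2.5] open 63.4 gf 40.0 q [-0.4  -0.24  2.23  0.36  0.83 -2.44]
```

Request:
{"method": "play_rows", "body": {
  "slide": [
    [0, 0, 0.002],
    [0, 0, 0.002],
    [0, 0, 0.002],
    [0, 0, 0],
    [0, 0, 0],
    [0, 0, 0],
    [0, 0, 0],
    [0, 0, 0]
  ],
  "twist": [
    [0, 0, 0],
    [0, 0, 0],
    [0, 0, 0],
    [0, 0, 0],
    [0, 0, 0],
    [0, 0, 0],
    [0, 0, 0],
    [0, 0, 0]
  ]
}}

```text
t: 27.4
tool_pos: [0.549, -0.0568, 0.0204]
orientation: [-0.367, 2.688, 0.085]
force: [-27.0, -0.8, 22.7]
opening: 0.0636
gripper_force: 40.0
```

Request:
{"method": "play_rows", "body": {
  "slide": [
    [0, 0, 0],
    [0, 0, 0],
    [0, 0, 0],
    [0, 0, 0],
    [0, 0, 0],
    [0, 0, 0],
    [0, 0, 0],
    [0, 0, 0]
  ],
  "twist": [
    [0, 0, 0],
    [0, 0, 0],
    [0, 0, 0],
    [0, 0, 0],
    [0, 0, 0],
    [0, 0, 0],
    [0, 0, 0],
    [0, 0, 0]
  ],
  "fingers": -0.6
}}

```text
t: 28.2
tool_pos: [0.5495, -0.0567, 0.0193]
orientation: [-0.365, 2.686, 0.084]
force: [0.8, 0.2, -0.1]
opening: 0.0742
gripper_force: 0.0
```

```bash
python3 - <<'E'
from p import *
st();p,M=cget();p=p+M@[0,0,.0015];cset(p,M);d=(D.T@p-O)*1e3;print(d)
# up, then above grip
cplan([(W(d[0],d[1],30),Rt(),4),(W(d[0],d[1],110),Rt(),4),(W(128.6,-1.35,110),Rt(),6),(W(128.6,-1.35,110),Rt(),2)])
E
```

```text
t 28.2 world [ 0.5495 -0.0567  0.0193] deck [  0.68  -0.81 -32.14] rel zyx [-0.22  0.15  0.06] F deck [ 0.7 -0.  -0.4] open 74.2 gf 0.0 q [-0.39 -0.23  2.23  0.36  0.83 -2.44]
[  0.96458529  -0.90822577 -31.78234779]
S [[0,0,-0.062],[0,0,-0.062],[0,0,-0.062],[0,0,-0.061],[0,0,-0.08],[0,0,-0.08],[0,0,-0.08],[0,0,-0.08]]
T [[0,0,-0.001],[0,0,-0.001],[0,0,0],[0,0,-0.001],[0,0,0],[0,0,0],[0,0,0],[0,0,0]]
S [[-0.085,0,0],[-0.085,0,0],[-0.085,0,0],[-0.085,-0.001,0],[-0.085,0,0],[-0.085,-0.001,0],[0,0,0],[0,0,0]]
T [[0,0,0],[0,0,0],[0,0,0],[0,0,0],[0,0,0],[0,0,0],[0,0,0],[0,0,0]]
cmd deck [128.53  -1.41 109.91]
```

Request:
{"method": "play_rows", "body": {
  "slide": [
    [0, 0, -0.062],
    [0, 0, -0.062],
    [0, 0, -0.062],
    [0, 0, -0.061],
    [0, 0, -0.08],
    [0, 0, -0.08],
    [0, 0, -0.08],
    [0, 0, -0.08]
  ],
  "twist": [
    [0, 0, -0.001],
    [0, 0, -0.001],
    [0, 0, 0],
    [0, 0, -0.001],
    [0, 0, 0],
    [0, 0, 0],
    [0, 0, 0],
    [0, 0, 0]
  ]
}}

```text
t: 29.0
tool_pos: [0.4918, -0.0731, 0.1487]
orientation: [-0.37, 2.686, 0.083]
force: [0.3, -0.3, -1.0]
opening: 0.0743
gripper_force: 0.0
```

Request:
{"method": "play_rows", "body": {
  "slide": [
    [-0.085, 0, 0],
    [-0.085, 0, 0],
    [-0.085, 0, 0],
    [-0.085, -0.001, 0],
    [-0.085, 0, 0],
    [-0.085, -0.001, 0],
    [0, 0, 0],
    [0, 0, 0]
  ],
  "twist": [
    [0, 0, 0],
    [0, 0, 0],
    [0, 0, 0],
    [0, 0, 0],
    [0, 0, 0],
    [0, 0, 0],
    [0, 0, 0],
    [0, 0, 0]
  ],
  "fingers": 0.2
}}

```text
t: 29.8
tool_pos: [0.6033, -0.0421, 0.201]
orientation: [-0.371, 2.686, 0.084]
force: [-0.6, 0.0, -0.4]
opening: 0.0371
gripper_force: 0.0
```

```bash
python3 - <<'E'
from p import *
st()
im,Wd=pts('top');q=(Wd@D-O)*1e3
k=(np.abs(q[...,1])<26)&(q[...,0]>-58)&(q[...,0]<45)
for a in range(-60,60,15):
    w=q[k&(q[...,0]>=a)&(q[...,0]<a+15)];
    if len(w):print(a,len(w),'z',np.percentile(w[:,2],[10,50,90]).round(1))
cplan([(W(128.6,-1.35,60),Rt(),3),(W(128.6,-1.35,18),Rt(),4),(W(128.6,-1.35,18),Rt(),1)])
a=cv2.resize(im[140:260,320:440],(600,600),interpolation=cv2.INTER_CUBIC);save('in.png',a)
E
```

```text
t 29.8 world [ 0.6033 -0.0421  0.201 ] deck [127.96  -1.24 108.92] rel zyx [-0.01  0.21  0.1 ] F deck [-0.6  0.2 -0.1] open 37.1 gf 0.0 q [-0.32 -0.29  1.92  0.26  1.15 -2.23]
-30 4 z [20.6 24.8 29.4]
-15 34 z [ 25.   32.4 627.5]
0 95 z [ 25.4 616.8 622.7]
15 280 z [ 27.4 582.8 614.8]
30 291 z [ 27.3 571.2 607.2]
S [[0,0,0.067],[0,0,0.066],[0,0,0.067],[0,0,0.042],[0,0,0.042],[0,0,0.042],[0,0,0.042],[0,0,0]]
T [[0,0,0],[0,0,0],[0,0,0],[0,0,0],[0,0,0],[0,0,0],[0,0,0],[0,0,0]]
cmd deck [128.49  -1.4   17.91]
```

View pics/in.png

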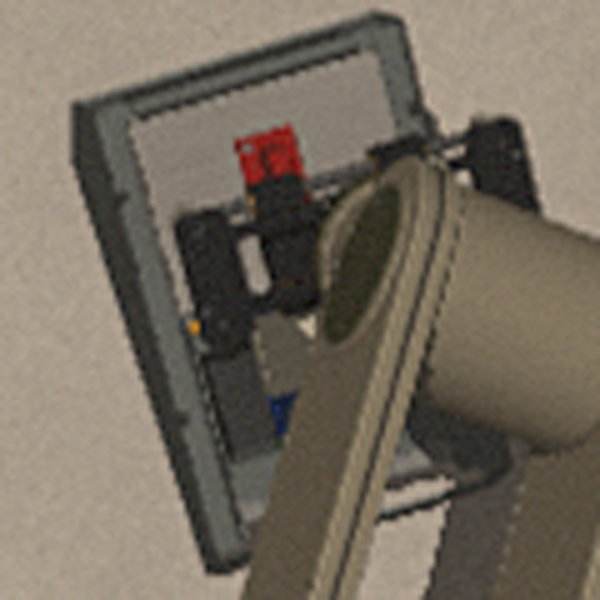

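The arm hides most of the well, but the blue front end is down at (285,415). I'll check flatness numerically from the scene camera.

```bash
python3 - <<'E'
from p import *
im,Wd=pts('scene');q=(Wd@D-O)*1e3
for a in range(-65,55,10):
    w=q[(np.abs(q[...,1])<30)&(q[...,0]>=a)&(q[...,0]<a+10)&(q[...,2]<70)]
    if len(w):print(a,len(w),'z',np.percentile(w[:,2],[5,25,50,75,95]).round(1))
h=cv2.cvtColor(im,cv2.COLOR_RGB2HSV)
b=q[(h[...,0]>105)&(h[...,0]<125)&(h[...,1]>130)&(np.abs(q[...,0])<90)&(np.abs(q[...,1])<60)]
print('blue',len(b),np.percentile(b,[1,50,99],axis=0).round(1).tolist())
E
```

```text
-65 12 z [25.9 26.2 26.4 27.1 28.8]
-55 25 z [24.7 26.  26.7 27.6 28.2]
-45 18 z [24.4 25.7 26.2 27.3 28. ]
-35 19 z [25.5 26.  26.5 27.  27.4]
-25 22 z [25.3 25.8 26.3 26.8 27.9]
-15 19 z [25.7 26.2 26.5 27.  27.9]
-5 20 z [25.6 26.2 26.9 27.6 28.6]
5 23 z [24.8 26.1 26.8 27.2 27.4]
15 7 z [25.8 25.9 27.2 28.  28.4]
45 14 z [39.4 42.2 43.1 43.7 44.4]
blue 48 [[-62.6, -29.1, 24.8], [-27.7, -4.6, 26.5], [-12.5, 16.9, 28.0]]
```

Flat at z≈26.5 over its length. Before regripping, check where the shutter rests: red grip shift between the first picture and the one after release.

```bash
python3 - <<'E'
from m import *
from p import *
for f in('top0','top1','scene0','scene1'):
    z=np.load(f+'.npz');im,Wd=z['im'],z['W'];q=(Wd@D-O)*1e3
    m=masks(im)['red']&(np.abs(q[...,1])<40)&(np.abs(q[...,0]-60)<130)
    v,u=np.where(m);hz=q[m][:,2]
    s=hz>66
    if f[0]=='t': P=(cast('top',np.c_[u,v][s],D@(O+[0,0,.079]),D[:,2])@D-O)*1e3
    else: P=q[m][s]
    print(f,s.sum(),P.mean(0).round(2),'mid',((P.min(0)+P.max(0))/2).round(2))
E
```

```text
top0 57 [-8.25 -0.6  79.  ] mid [-9.3  -0.42 79.  ]
top1 64 [127.79  -3.45  79.  ] mid [127.01  -3.8   79.  ]
scene0 69 [-6.88  9.28 73.86] mid [-9.26  7.69 73.04]
scene1 89 [128.03   6.54  73.92] mid [124.57   4.59  73.06]
```

Request:
{"method": "play_rows", "body": {
  "slide": [
    [0, 0, 0.067],
    [0, 0, 0.066],
    [0, 0, 0.067],
    [0, 0, 0.042],
    [0, 0, 0.042],
    [0, 0, 0.042],
    [0, 0, 0.042],
    [0, 0, 0]
  ],
  "twist": [
    [0, 0, 0],
    [0, 0, 0],
    [0, 0, 0],
    [0, 0, 0],
    [0, 0, 0],
    [0, 0, 0],
    [0, 0, 0],
    [0, 0, 0]
  ]
}}

```text
t: 30.7
tool_pos: [0.6403, -0.0313, 0.1162]
orientation: [-0.37, 2.688, 0.085]
force: [-0.4, 0.9, -0.2]
opening: 0.0376
gripper_force: 0.0
```

Request:
{"method": "play_rows", "body": {
  "slide": [
    [0, 0, 0],
    [0, 0, 0],
    [0, 0, 0],
    [0, 0, 0],
    [0, 0, 0],
    [0, 0, 0],
    [0, 0, 0],
    [0, 0, 0]
  ],
  "twist": [
    [0, 0, 0],
    [0, 0, 0],
    [0, 0, 0],
    [0, 0, 0],
    [0, 0, 0],
    [0, 0, 0],
    [0, 0, 0],
    [0, 0, 0]
  ],
  "fingers": 1
}}

```text
t: 31.5
tool_pos: [0.6411, -0.0317, 0.1187]
orientation: [-0.37, 2.685, 0.083]
force: [-3.7, 1.0, 5.3]
opening: 0.0118
gripper_force: 40.0
```

```bash
python3 -c "
from p import *
st()
cplan([(W(128.6,-1.35,27.5),Rt(),8)])"
```

```text
t 31.5 world [ 0.6411 -0.0317  0.1187] deck [128.8   -1.52  17.79] rel zyx [-0.03  0.11  0.05] F deck [-0.7  1.9  6.2] open 11.8 gf 40.0 q [-0.27 -0.12  1.93  0.27  0.97 -2.23]
S [[0,0,-0.005],[0,0,-0.005],[0,0,-0.005],[0,0,-0.005],[0,0,-0.005],[0,0,-0.004],[0,0,-0.005],[0,0,-0.004]]
T [[0,0,0],[0,0,0],[0,0,0],[0,0,0],[0,0,0],[0,0,0],[0,0,0],[0,0,0]]
cmd deck [128.49  -1.4   27.41]
```

Request:
{"method": "play_rows", "body": {
  "slide": [
    [0, 0, -0.005],
    [0, 0, -0.005],
    [0, 0, -0.005],
    [0, 0, -0.005],
    [0, 0, -0.005],
    [0, 0, -0.004],
    [0, 0, -0.005],
    [0, 0, -0.004]
  ],
  "twist": [
    [0, 0, 0],
    [0, 0, 0],
    [0, 0, 0],
    [0, 0, 0],
    [0, 0, 0],
    [0, 0, 0],
    [0, 0, 0],
    [0, 0, 0]
  ]
}}

```text
t: 32.3
tool_pos: [0.637, -0.0328, 0.1268]
orientation: [-0.37, 2.686, 0.083]
force: [0.4, 0.7, -1.9]
opening: 0.0115
gripper_force: 40.0
```

```bash
python3 -c "
from p import *
st()
cplan([(W(-6.9,-1.35,27.5),Rt(),16)])
cplan([(W(-6.9,-1.35,18.2),Rt(),6),(W(-6.9,-1.35,18.2),Rt(),2)])"
```

```text
t 32.3 world [ 0.637  -0.0328  0.1268] deck [128.35  -1.49  26.92] rel zyx [-0.04  0.15  0.06] F deck [-0.3  0.6 -2. ] open 11.5 gf 40.0 q [-0.28 -0.14  1.93  0.27  0.99 -2.23]
S [[0.034,0,0],[0.034,0,0],[0.034,0,0],[0.034,0,0],[0.034,0,0],[0.034,0,0],[0.034,0,0],[0.034,0,0]]
T [[0,0,0],[0,0,0],[0,0,0],[0,0,0],[0,0,0],[0,0,0],[0,0,0],[0,0,0]]
S [[0.034,0,0],[0.034,0,0],[0.034,0,0],[0.034,0,0],[0.033,0,0],[0.034,0,0],[0.033,0,0],[0.034,0,0]]
T [[0,0,0],[0,0,0],[0,0,0],[0,0,0],[0,0,0],[0,0,0],[0,0,0],[0,0,0]]
cmd deck [-7.01 -1.42 27.47]
S [[0,0,0.006],[0,0,0.006],[0,0,0.006],[0,0,0.006],[0,0,0.007],[0,0,0.006],[0,0,0],[0,0,0]]
T [[0,0,0],[0,0,0],[0,0,0],[0,0,0],[0,0,0],[0,0,0],[0,0,0],[0,0,0]]
cmd deck [-7.01 -1.42 18.22]
```

Request:
{"method": "play_rows", "body": {
  "slide": [
    [0.034, 0, 0],
    [0.034, 0, 0],
    [0.034, 0, 0],
    [0.034, 0, 0],
    [0.034, 0, 0],
    [0.034, 0, 0],
    [0.034, 0, 0],
    [0.034, 0, 0]
  ],
  "twist": [
    [0, 0, 0],
    [0, 0, 0],
    [0, 0, 0],
    [0, 0, 0],
    [0, 0, 0],
    [0, 0, 0],
    [0, 0, 0],
    [0, 0, 0]
  ]
}}

```text
t: 33.1
tool_pos: [0.577, -0.0497, 0.0979]
orientation: [-0.369, 2.686, 0.083]
force: [0.6, 0.1, -2.2]
opening: 0.0113
gripper_force: 40.0
```

Request:
{"method": "play_rows", "body": {
  "slide": [
    [0.034, 0, 0],
    [0.034, 0, 0],
    [0.034, 0, 0],
    [0.034, 0, 0],
    [0.033, 0, 0],
    [0.034, 0, 0],
    [0.033, 0, 0],
    [0.034, 0, 0]
  ],
  "twist": [
    [0, 0, 0],
    [0, 0, 0],
    [0, 0, 0],
    [0, 0, 0],
    [0, 0, 0],
    [0, 0, 0],
    [0, 0, 0],
    [0, 0, 0]
  ]
}}

```text
t: 33.9
tool_pos: [0.5181, -0.0662, 0.0695]
orientation: [-0.37, 2.685, 0.083]
force: [-0.3, -0.8, -1.8]
opening: 0.0116
gripper_force: 40.0
```

Request:
{"method": "play_rows", "body": {
  "slide": [
    [0, 0, 0],
    [0, 0, 0],
    [0, 0, 0.008],
    [0, 0, 0.007],
    [0, 0, 0.008],
    [0, 0, 0.007],
    [0, 0, 0],
    [0, 0, 0]
  ],
  "twist": [
    [0, 0, 0],
    [0, 0, 0],
    [0, 0, 0],
    [0, 0, 0],
    [0, 0, 0],
    [0, 0, 0],
    [0, 0, 0],
    [0, 0, 0]
  ]
}}

```text
t: 34.7
tool_pos: [0.5217, -0.065, 0.0628]
orientation: [-0.37, 2.686, 0.083]
force: [-0.9, 0.8, -2.1]
opening: 0.0116
gripper_force: 40.0
```

```bash
python3 -c "
from p import *
cset(W(-7.01,-1.42,20),Rt());st()"
```

```text
t 34.7 world [ 0.5217 -0.065   0.0628] deck [-7.28 -1.26 19.49] rel zyx [-0.04  0.17  0.07] F deck [-1.4  1.  -1.6] open 11.6 gf 40.0 q [-0.44 -0.39  2.26  0.34  0.96 -2.44]
```

It passed below ridge height with no contact. Lower the last 2 mm and release.

Request:
{"method": "play_rows", "body": {
  "slide": [
    [0, 0, 0.003],
    [0, 0, 0.003],
    [0, 0, 0.001],
    [0, 0, 0],
    [0, 0, 0],
    [0, 0, 0],
    [0, 0, 0],
    [0, 0, 0]
  ],
  "twist": [
    [0, 0, 0],
    [0, 0, 0],
    [0, 0, 0],
    [0, 0, 0],
    [0, 0, 0],
    [0, 0, 0],
    [0, 0, 0],
    [0, 0, 0]
  ]
}}

```text
t: 35.5
tool_pos: [0.5224, -0.065, 0.0614]
orientation: [-0.369, 2.686, 0.083]
force: [-0.2, -0.2, -2.0]
opening: 0.0115
gripper_force: 40.0
```

Request:
{"method": "play_rows", "body": {
  "slide": [
    [0, 0, 0],
    [0, 0, 0],
    [0, 0, 0],
    [0, 0, 0],
    [0, 0, 0],
    [0, 0, 0],
    [0, 0, 0],
    [0, 0, 0]
  ],
  "twist": [
    [0, 0, 0],
    [0, 0, 0],
    [0, 0, 0],
    [0, 0, 0],
    [0, 0, 0],
    [0, 0, 0],
    [0, 0, 0],
    [0, 0, 0]
  ],
  "fingers": 0.2
}}

```text
t: 36.3
tool_pos: [0.5224, -0.0649, 0.0613]
orientation: [-0.37, 2.686, 0.083]
force: [0.4, -0.2, 0.6]
opening: 0.0371
gripper_force: 0.0
```

Request:
{"method": "play_rows", "body": {
  "slide": [
    [0, 0, -0.04],
    [0, 0, -0.06],
    [0, 0, -0.08],
    [0, 0, -0.08],
    [0, 0, -0.08],
    [0, 0, -0.08],
    [0, 0, -0.06],
    [0, 0, 0]
  ],
  "twist": [
    [0, 0, 0],
    [0, 0, 0],
    [0, 0, 0],
    [0, 0, 0],
    [0, 0, 0],
    [0, 0, 0],
    [0, 0, 0],
    [0, 0, 0]
  ]
}}

```text
t: 37.1
tool_pos: [0.4747, -0.0798, 0.1736]
orientation: [-0.369, 2.682, 0.079]
force: [0.1, -0.3, 0.5]
opening: 0.0368
gripper_force: 0.0
```

Request:
{"method": "play_rows", "body": {
  "slide": [
    [0.06, 0.1, -0.04],
    [0.06, 0.1, -0.04],
    [0.06, 0.1, -0.04],
    [0.06, 0.1, -0.04],
    [0.06, 0.1, -0.04],
    [0, 0, 0],
    [0, 0, 0],
    [0, 0, 0]
  ],
  "twist": [
    [0, 0, 0],
    [0, 0, 0],
    [0, 0, 0],
    [0, 0, 0],
    [0, 0, 0],
    [0, 0, 0],
    [0, 0, 0],
    [0, 0, 0]
  ]
}}

```text
t: 37.9
tool_pos: [0.413, 0.0028, 0.1855]
orientation: [-0.386, 2.738, 0.117]
force: [-0.3, 0.5, 0.3]
opening: 0.0371
gripper_force: 0.0
```

```bash
python3 - <<'E'
from m import *
from p import *
st()
for f in('top','scene'):
    im,Wd=pts(f);q=(Wd@D-O)*1e3
    m=masks(im)['red']&(np.abs(q[...,1])<40)&(np.abs(q[...,0]-60)<130)
    v,u=np.where(m);hz=q[m][:,2];s=hz>66
    P=(cast('top',np.c_[u,v][s],D@(O+[0,0,.079]),D[:,2])@D-O)*1e3 if f=='top' else q[m][s]
    if s.sum():print(f,s.sum(),P.mean(0).round(2),'mid',((P.min(0)+P.max(0))/2).round(2))
    for a,b in((-60,-40),(-35,-15),(20,35),(38,50),(75,120)):
        w=q[(np.abs(q[...,1])<65)&(np.abs(q[...,1])>18)&(q[...,0]>a)&(q[...,0]<b)&(q[...,2]<80)]
        if len(w):print(f,a,b,len(w),'z',np.median(w[:,2]).round(1))
    # bystanders moved?
    z=np.load(f+'0.npz')['im'];d=np.abs(im.astype(int)-z).max(-1)>60
    for nm,(x0,y0,x1,y1) in(dict(bottle=(455,225,500,265),plant=(200,145,255,215),basket=(468,128,520,190)) if f=='top' else dict(bottle=(262,125,292,187),plant=(285,290,365,380),basket=(165,155,216,200))).items(): print(f,nm,d[y0:y1,x0:x1].sum())
E
```

```text
t 37.9 world [0.413  0.0028 0.1855] deck [-33.56  93.45 167.14] rel zyx [-0.    3.11  1.85] F deck [-0.1  0.5  0.3] open 37.1 gf 0.0 q [-0.38 -0.89  2.32  0.26  1.43 -2.23]
top 62 [-7.32 -3.13 79.  ] mid [-7.26 -2.71 79.  ]
top -60 -40 186 z 43.0
top -35 -15 192 z 42.8
top 20 35 149 z 42.3
top 38 50 133 z 41.6
top 75 120 454 z 37.6
top bottle 0
top plant 0
top basket 0
scene 65 [-6.1   7.02 73.92] mid [-8.91  4.4  72.95]
scene -60 -40 31 z 42.6
scene -35 -15 55 z 43.0
scene 20 35 52 z 42.8
scene 38 50 34 z 42.6
scene 75 120 437 z -924.3
scene bottle 0
scene plant 140
scene basket 0
```

Request:
{"method": "play_rows", "body": {
  "slide": [
    [-0.06, 0, 0.02],
    [-0.06, 0, 0.02],
    [-0.06, 0, 0.02],
    [0, 0, 0],
    [0, 0, 0],
    [0, 0, 0],
    [0, 0, 0],
    [0, 0, 0]
  ],
  "twist": [
    [0, 0, 0],
    [0, 0, 0],
    [0, 0, 0],
    [0, 0, 0],
    [0, 0, 0],
    [0, 0, 0],
    [0, 0, 0],
    [0, 0, 0]
  ]
}}

```text
t: 38.8
tool_pos: [0.4584, 0.0162, 0.1891]
orientation: [-0.386, 2.737, 0.117]
force: [0.2, 0.7, 0.9]
opening: 0.0372
gripper_force: 0.0
```

```bash
python3 - <<'E'
from p import *
st()
im,_=pts('scene');z=np.load('scene0.npz')['im'];d=np.abs(im.astype(int)-z).max(-1)>60
v,u=np.where(d[290:380,285:365]);print(len(u),u.min()+285,u.max()+285,v.min()+290,v.max()+290,'pot',d[345:378,300:350].sum())
E
```

```text
t 38.8 world [0.4584 0.0162 0.1891] deck [ 10.84  94.04 150.47] rel zyx [-0.01  3.06  1.83] F deck [0.7 0.6 0.6] open 37.2 gf 0.0 q [-0.28 -0.72  2.23  0.23  1.33 -2.15]
140 352 364 290 308 pot 0
```

```bash
python3 -c "
from plant import robot
print(robot.close_job())"
```

```text
the job is handed in; nothing more can be done
None
```

I handed the job in at 38.8 s: the three blue packs lie flat in the well, the shutter is shut in front of the ridge and released, and the bottle, plant and basket have not moved. While I felt for the counter before gripping the pile, the fingertips pressed on it with about 45 N. I read the 40 N limit as covering only the arm and gripper body, but no verdict came back to confirm that.

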